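# Clip the gouge into the honing rig

### The arm

A 6-joint arm with a two-finger parallel gripper is mounted at the origin on the work surface. World frame = base frame: x ahead of the robot, y to its left, z up, the work surface at z = 0. Lengths are in m, angles in degrees, forces in N, time in s.
With the tool pointing down it reaches from about 0.4 to 0.825 m from the base axis. Payload 7 kg.
Tool frame: the origin (TCP) lies at the very end of the fingers, on their centre line; the grasp point (between the pads) lies 19 mm behind it; x points along the fingers, y is the direction in which the jaws open and shut, and the axes are right-handed (so a half turn about x gives the same grasp; the last joint's range is limited). The gripper opens to 88 mm and grips with 3 to 60 N. Pads are 19 mm wide; open, the fingers measure 130 mm over their backs; the gripper's body (78 mm by 193 mm) begins 47 mm behind the grasp point.
Start: joints at [91.278, 20.546, 0.682, 0, -70.136, -16.507], TCP at [0.177, 0.651, 0.227] pointing down, gripper open.
Joint ranges: [-176.03, 176.03], [-82.01, 121.73], [-58.28, 71.71], [-173.87, 95.51], [-174.79, -0.11], [-173.66, 173.66]. Speed limits (degrees/s): [136.94, 136.94, 172.46, 180, 180, 180].

### API

Orientations are given as [roll, pitch, yaw] about the fixed x, y, z axes, in that order (R = Rz(yaw) Ry(pitch) Rx(roll)).
In Python, from plant import monitor, eyes, ticket gives the robot as it stands. The module is installed in compiled form; this text tells all that it offers.
- The arm moves only by the shell command python3 -m crank 'ROWS'. ROWS is JSON, a list of rows, each an object with "linear": the shift along the world's x, y, z in units of 60 mm (1.0 is 60 mm), a list of three; "rot": the turn, a rotation vector about the world's x, y, z in units of 5 degrees (1.0 is 5 degrees), a list of three; "hand": the opening, from 0 (shut) to 1 (fully open). In form: [{"linear": [tx, ty, tz], "rot": [ax, ay, az], "hand": hand}, ...]. A call has 1 to 20 rows; each row shifts and turns the pose as measured when the row begins; what a row does not reach is not made up. A row lasts 1/8 s, in which the tool goes at most 62.5 mm and 10.7 degrees, less where a joint would pass 70% of its speed; a pose out of reach is approached as far as the arm can. A call is refused whole if a number of a shift passes 1 or a number of a turn 1, either way. A call with a gripper value outside its range is refused whole. The fingers move at their own pace and stop on an object; the grip force is fixed at half the most. Time passes only in rows, so rows that do not move let the fingers close. It gives the time, the measured TCP pose, the force and the opening at its end, in the units of the state.
- monitor.get_obs(): the state, without advancing time (a new reading comes with each control period).
- eyes.snapshot(name): name is "side" or "top" or "wrist"; returns a dict with "image" (480x640x3 uint8, red, green, blue), "depth" (480x640 float32, m along the optical axis (not along the pixel's ray), 0 where there is no reading), "K" (3x3 intrinsics, pixels), "k1" (the pictures are not rectified: a ray, as slopes to the right and down, at radius r is drawn at 1 + k1 r^2 times it, then the intrinsics apply), "camera_from_world" (4x4, takes a point from world to camera coordinates); the wrist camera has in their place "hand_eye" (4x4, takes a point from camera to tool coordinates, whose origin is the TCP and whose axes are the tool frame's). Camera axes: x right, y up, looking along -z (the intrinsics and any distortion apply to the point x, -y, -z); pixel columns grow to the right and rows downward; lengths in m; the calibration is good to about 2 mm. A picture is of the moment at which its call begins: read the wrist's pose just before it.
- ticket.close_job(): hands the job in, once; it reports no verdict.
The state is a dict: "clock": time; "joint_pos": joint angles; "qvel": joint speeds; "tau": joint torques, N m; "tool_pos": TCP position; "orientation": TCP orientation; "force": force on the tool from outside, world axes, zero at the start; "moment": the same for the moment, N m; "opening": finger opening in m.
Only numpy, scipy, OpenCV 4.12 (cv2) and the standard library are available. Lean on these libraries where they do the work, as an engineer would, in place of code of your own. Each camera call takes 0.05 s, during which the arm holds its last target.

### The job

Put the wooden-handled gouge into the sprung saddle of the honing rig: gently press its handle down between both pairs of spring fingers until they snap around it, without driving the saddle to the bottom of its springs, with the blade towards the honing drum and the butt of the handle hard up against the red end stop. Then let go, and leave everything else on the bench where it is.

Things in the scene. Friction and masses are not known exactly. Their poses are not given: they have to be found in the camera images.
- gouge: Carving gouge lying flat on the bench: pale wooden round handle, 24 mm diameter, 130 mm long, square brass collar (24 x 24 x 10 mm) after it, then a steel shank and a slim U-shaped steel blade, 230 mm overall, 0.12 to 0.21 kg. Origin on the handle's axis at the middle of the handle's length; x runs along the handle towards the blade, z up (handle axis 12 mm above the bench as it lies). It balances about 38 mm from the origin towards the blade.
- gouge_butt (a point): Centre of the flat butt end of the gouge's handle, 65 mm from the gouge's origin against its x; same axes as the gouge.
- gouge_edge (a point): Cutting end of the gouge, 165 mm from its origin along x; same axes as the gouge.
- rig: Honing rig, fixed to the bench: grey base plate 420 x 110 x 16 mm, grey felt drum (84 mm diameter, axis 98 mm above the bench, 235 mm along x from the origin) with a green motor beside it on the +y side, and an aluminium saddle (172 x 85 mm, its top 60 mm above the bench) that floats on springs. Origin on the bench under the middle of the saddle; x towards the drum, z up.
- seat (a point): Point on the rig's saddle where the gouge's origin comes to lie when home: on the clipped handle's axis, midway between the two clips, 92 mm above the bench and 32 mm above the saddle's top. x points to the drum, as the gouge's x must; z up. Between the clips 70 mm are free for a gripper's fingers. It sinks with the saddle.
- clip_butt (a point): Spring clip at the stop end, 18 mm long; point on the clipped handle's axis, 44 mm from the seat against x. Two upright hinged spring fingers, reaching 13 mm above the axis; their round steel lips, 7 mm above the axis, leave a mouth 20 mm wide. The handle first rests on the lips, its axis 14 mm above this point, and must force them apart; a black pad below carries it once snapped in.
- clip_blade (a point): The same clip at the drum end, 44 mm from the seat along x. The saddle rides on soft springs: it sinks straight down 1.2 mm per N and clips and stop sink with it, so the clips snap only well below where they stand unloaded. To snap both takes about 11 to 17 N in all, and the push falls off sharply then. It must never be pressed down over 24 mm (about 20 N), where it would strike bottom.
- end_stop: Red end stop on the saddle, a plate 10 mm thick, 36 mm wide, reaching 16 mm above the handle's axis. Origin in the middle of its face towards the drum, on the handle's axis, 65 mm from the seat against its x; axes as the seat; sinks with the saddle. The gouge's butt must touch this face, pushed with less than 20 N. Snapped in, the handle slides lengthwise with a drag of 3 to 8 N.
- chisel: Bystander: chisel with a round blue plastic handle and a flat blade, same size as the gouge. Origin as the gouge's.
- mallet: Bystander: standing turned wooden carver's mallet, 90 mm diameter, 200 mm high. Origin at the centre of its underside.
- glue: Bystander: white glue bottle with orange cap, 60 mm diameter, 160 mm high. Origin at the centre of its underside.
- brush: Bystander: bench brush lying flat. Origin at its underside.
- sander: Bystander: cork sanding block 60 x 90 x 35 mm. Origin at the centre of its underside.
- offcut: Bystander: dark wood offcut 50 x 120 x 30 mm. Origin at the centre of its underside.
Things that resemble listed ones, but are neither listed nor needed, are in the scene too. What is shaped like the gouge but green is not meant.

How it is judged (in metres and radians):
At the end, for the whole second after the job is handed in: The gouge lies at rest in both clips with its blade towards the drum: its origin within 3 mm of the seat in height and sideways, its axis within 0.05 rad of the seat's x axis, and its butt within 2 mm of the face of the end stop (z of gouge in the frame of seat between -0.003 and 0.003 m and y of gouge in the frame of seat between -0.003 and 0.003 m and angle between the x axis of gouge and the x axis of seat, either way round below 0.05 rad and x of gouge_edge in the frame of seat above 0.1 m and x of gouge_butt in the frame of end_stop below 0.002 m and linear speed of gouge below 0.01 m/s); the robot touches nothing.
It fails at once if the sprung saddle is pressed down by more than 24 mm, to the bottom (height (world z) of seat below 0.068 m).
It fails at once if the gouge is rammed against the end stop with more than 20 N (contact force between gouge and end_stop above 20 N).
It fails at once if another thing on the bench is moved by more than 20 mm (distance of any of chisel, mallet, glue, brush, sander, offcut from where it was at the start of the episode above 0.02 m).
It also fails if it takes over 69 s, if anything falls off the work surface, if the arm or the gripper's body presses on something with over 40 N, if the wrist force passes 120 N, or if a joint passes its speed limit or range.

## Working session

There is one attempt and no reset: what is moved stays moved. The work goes in short steps, Python scripts to look and compute and a shell command to move; the robot and the scene stay as the last step left them, time stands still between calls to the robot, and variables do not carry over. Pictures are saved under pics/ and viewed, and the job is handed in when it is done.

```bash
mkdir -p pics; cat > h.py <<'E'
import numpy as np, cv2, json
from plant import monitor, eyes, ticket
from scipy.spatial.transform import Rotation as R
def snap(n):
    o=monitor.get_obs(); s=eyes.snapshot(n); s['obs']=o
    np.save(f'pics/_{n}.npy',s,allow_pickle=True); return s
def load(n): return np.load(f'pics/_{n}.npy',allow_pickle=True).item()
def c2w(s):
    if 'camera_from_world' in s: return np.linalg.inv(s['camera_from_world'])
    T=np.eye(4);T[:3,:3]=R.from_euler('xyz',s['obs']['orientation'],degrees=True).as_matrix();T[:3,3]=s['obs']['tool_pos']
    return T@s['hand_eye']
def rays(s,uv):
    uv=np.atleast_2d(np.array(uv,float))
    K=s['K']
    return cv2.undistortPoints(uv.reshape(-1,1,2),K,np.array([s['k1'],0,0,0.])).reshape(-1,2)
def P(s,u,v,d=None):
    if d is None:
        w=s['depth'][int(v)-1:int(v)+2,int(u)-1:int(u)+2]; w=w[w>0]
        if len(w)==0: return None
        d=np.median(w)
    x,y=rays(s,(u,v))[0]
    return (c2w(s)@np.array([x*d,-y*d,-d,1]))[:3]
def Pz(s,u,v,z):
    T=c2w(s); x,y=rays(s,(u,v))[0]; d=T[:3,:3]@np.array([x,-y,-1]); o=T[:3,3]
    return o+d*(z-o[2])/d[2]
def save(s,name,crop=None,k=1):
    im=s['image'][...,::-1]
    if crop: x0,y0,x1,y1=crop; im=im[y0:y1,x0:x1]
    im=cv2.resize(im,None,fx=k,fy=k,interpolation=cv2.INTER_CUBIC)
    cv2.imwrite('pics/'+name,im)
E
python3 - <<'E'
from h import *
for n in ('top','side','wrist'):
    s=snap(n); save(s,n+'0.png')
    print(n,s['K'].tolist(),s['k1'],c2w(s).round(3).tolist())
o=monitor.get_obs(); print(o)
E
```

```text
top [[524.3032817005774, 0.0, 316.83180235040606], [0.0, 524.3032817005774, 227.86269078041448], [0.0, 0.0, 1.0]] 0.04662918691476214 [[-0.025, 0.998, -0.061, 0.472], [-1.0, -0.025, 0.005, 0.115], [0.004, 0.061, 0.998, 1.271], [0.0, 0.0, 0.0, 1.0]]
side [[602.5873754185037, 0.0, 323.22526916653976], [0.0, 602.5873754185037, 244.16934861972928], [0.0, 0.0, 1.0]] -0.20267946513549098 [[0.747, 0.372, -0.551, -0.136], [-0.664, 0.432, -0.61, -0.631], [0.012, 0.821, 0.57, 0.78], [0.0, 0.0, 0.0, 1.0]]
wrist [[420.5745372729979, 0.0, 314.6739255961132], [0.0, 420.5745372729979, 246.85849674368552], [0.0, 0.0, 1.0]] -0.015685059640651478 [[-0.263, 0.918, 0.296, 0.257], [-0.965, -0.25, -0.08, 0.628], [0.0, -0.306, 0.952, 0.385], [0.0, 0.0, 0.0, 1.0]]
{'clock': 0.15, 'joint_pos': array([ 9.12786086e+01,  2.05817827e+01,  6.44927901e-01, -1.56131953e-02,
       -7.01356293e+01, -1.65093651e+01]), 'qvel': array([-0.14719656, -0.02667743,  0.18532245,  0.1440013 ,  0.02651563,
        0.00762175]), 'tau': array([-1.39976462e-03, -5.83273637e+01,  2.93290275e+01,  7.00123474e+00,
        8.72053293e-03, -1.20256709e-04]), 'tool_pos': array([0.17722243, 0.65092542, 0.22583054]), 'orientation': array([  95.06227543,   89.9260442 , -100.17379564]), 'force': array([-0.39072901,  0.57135718,  0.17648578]), 'moment': array([0.0486011 , 0.06115349, 0.01860449]), 'opening': 0.08810017580322264}
```

View pics/top0.png

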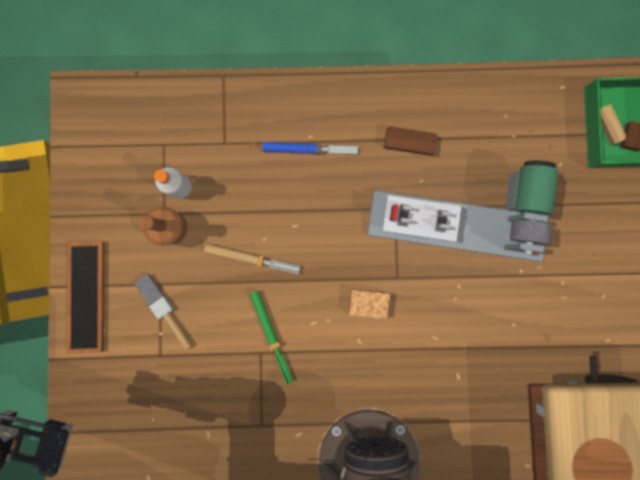

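View pics/side0.png

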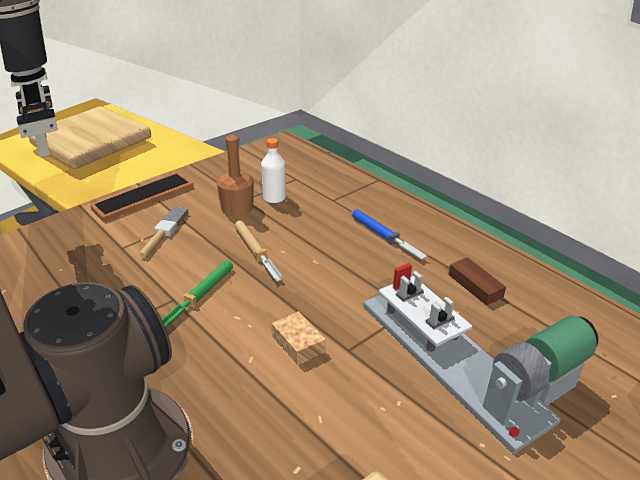

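View pics/wrist0.png

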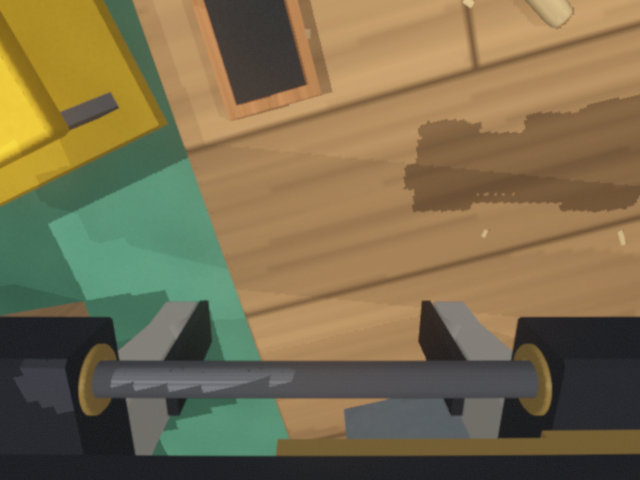

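Top view: the candidates are the pale-handled tool at (235,255), the blue chisel at (290,148), the green look-alike at (270,335), the brush's wooden handle at (177,330), and a pale stick in the green bin at (612,122). I choose (235,255), because it has a pale round handle, a brass collar and a steel blade. Next I check it in a crop.

```bash
python3 - <<'E'
from h import *
s=load('top'); save(s,'top_g.png',(190,230,320,290),6); save(s,'top_r.png',(360,180,560,270),4)
s=load('side'); save(s,'side_r.png',(355,250,535,400),4)
E
```

```text
(no output)
```

View pics/top_g.png

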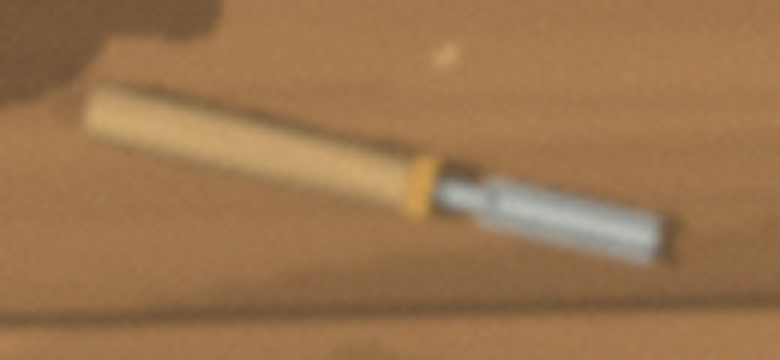

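View pics/top_r.png

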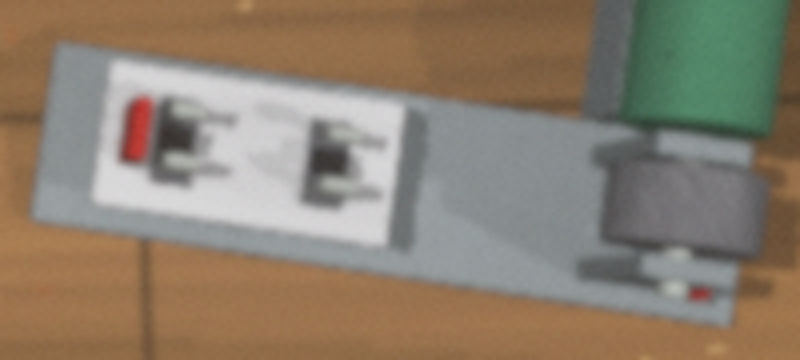

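View pics/side_r.png

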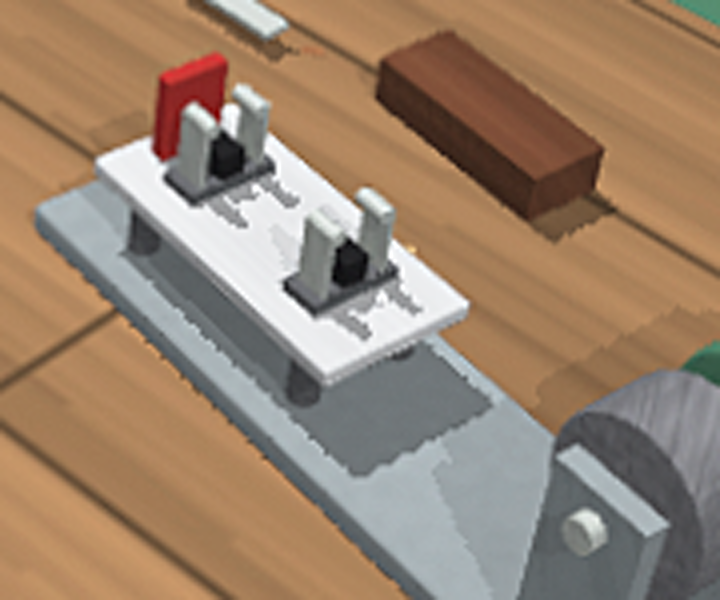

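```bash
python3 - <<'E'
from h import *
s=load('top')
g=lambda a,z:Pz(s,190+a[0]/6,230+a[1]/6,z)
b,c,e=g((90,112),.012),g((438,188),.012),g((660,238),.012)
print(b.round(4),c.round(4),e.round(4),np.linalg.norm(c-b),np.linalg.norm(e-b))
d=(c-b)[:2];print('gouge yaw',np.degrees(np.arctan2(d[1],d[0])), np.degrees(np.arctan2(*(e-b)[:2][::-1])),'org',b+.065*(e-b)/np.linalg.norm(e-b))
r=lambda a,z:Pz(s,360+a[0]/4,180+a[1]/4,z)
C=np.array([r(a,.06) for a in((110,60),(405,105),(390,245),(95,205))]);print(C.round(4),C.mean(0))
d=(C[1]+C[2]-C[0]-C[3]);print('rig yaw',np.degrees(np.arctan2(d[1],d[0])))
B=np.array([r(a,.012) for a in((58,42),(33,220),(730,325))]);d=B[2]-B[1];print(B.round(4),'base yaw',np.degrees(np.arctan2(d[1],d[0])))
p=np.array([r(a,.08) for a in((176,137),(329,161))]);d=p[1]-p[0];print(p,p.mean(0),np.linalg.norm(d),np.degrees(np.arctan2(d[1],d[0])))
o=monitor.get_obs()
M=R.from_euler('xyz',o['orientation'],degrees=True).as_matrix();print(M.round(3))
E
```

```text
[0.5055 0.3767 0.012 ] [0.4717 0.2388 0.012 ] [0.4496 0.1507 0.012 ] 0.14203944938404872 0.2328591418656762
gouge yaw -103.77747613857096 -103.90628289448959 org [0.48992147 0.31360835 0.012     ]
[[ 0.6182 -0.0578  0.06  ]
 [ 0.5877 -0.2273  0.06  ]
 [ 0.5069 -0.2153  0.06  ]
 [ 0.5342 -0.0464  0.06  ]] [ 0.56177027 -0.13669065  0.06      ]
rig yaw -99.69336966873956
[[ 0.6358 -0.0336  0.012 ]
 [ 0.5286 -0.0153  0.012 ]
 [ 0.4559 -0.4271  0.012 ]] base yaw -100.00101144272783
[[ 0.57079987 -0.09106232  0.08      ]
 [ 0.55493632 -0.17733748  0.08      ]] [ 0.5628681 -0.1341999  0.08     ] 0.0877214676705172 -100.41869015961564
[[-0.    -0.263 -0.965]
 [-0.001 -0.965  0.263]
 [-1.     0.001 -0.   ]]
```

The crop confirms the gouge: pale handle from (205,249) to (256,260), brass collar at (261,261), edge at (300,270). I move above it while turning the jaws across the handle.

```bash
python3 -m crank '[{"linear":[0.29,-0.32,0],"rot":[0,0,-1],"hand":1},{"linear":[0.29,-0.32,0],"rot":[0,0,-1],"hand":1},{"linear":[0.29,-0.32,0],"rot":[0,0,-1],"hand":1},{"linear":[0.29,-0.32,0],"rot":[0,0,-1],"hand":1},{"linear":[0.29,-0.32,0],"rot":[0,0,-1],"hand":1},{"linear":[0.29,-0.32,0],"rot":[0,0,-1],"hand":1},{"linear":[0.29,-0.32,0],"rot":[0,0,-1],"hand":1},{"linear":[0.29,-0.32,0],"rot":[0,0,-1],"hand":1},{"linear":[0.29,-0.32,0],"rot":[0,0,-1],"hand":1},{"linear":[0.29,-0.32,0],"rot":[0,0,-1],"hand":1},{"linear":[0.29,-0.32,0],"rot":[0,0,-1],"hand":1},{"linear":[0.29,-0.32,0],"rot":[0,0,-1],"hand":1},{"linear":[0.29,-0.32,0],"rot":[0,0,-1],"hand":1},{"linear":[0.29,-0.32,0],"rot":[0,0,-1],"hand":1},{"linear":[0.29,-0.32,0],"rot":[0,0,-1],"hand":1},{"linear":[0.29,-0.32,0],"rot":[0,0,-1],"hand":1},{"linear":[0.29,-0.32,0],"rot":[0,0,-1],"hand":1},{"linear":[0.29,-0.32,0],"rot":[0,0,-1],"hand":1},{"linear":[0,0,0],"rot":[0,0,0],"hand":1}]'
python3 - <<'E'
from h import *
s=snap('wrist'); save(s,'w1.png')
o=s['obs'];M=R.from_euler('xyz',o['orientation'],degrees=True).as_matrix();print(M.round(3),np.degrees(np.arctan2(M[1,1],M[0,1])),o['tool_pos'],o['joint_pos'].round(1),o['force'])
E
```

```text
clock: 2.52
tool_pos: [0.497, 0.2906, 0.22]
orientation: [117.7, 89.4, -170.5]
force: [-0.7, 0.9, 0.6]
opening: 0.0874
[[-0.011 -0.95   0.313]
 [-0.002  0.313  0.95 ]
 [-1.     0.01  -0.005]] 161.77030535510028 [0.49696369 0.29058416 0.22000284] [ 49.5  11.9 -12.1  -0.4 -66.6 -67.5] [-0.74338482  0.94238981  0.61503122]
```

View pics/w1.png

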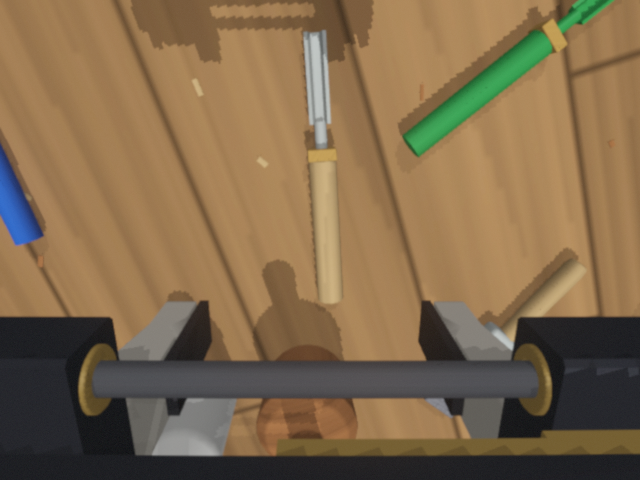

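```bash
cat >> h.py <<'E'
def proj(s,p):
    c=np.linalg.inv(c2w(s))@np.append(p,1); x,y=c[0]/-c[2],-c[1]/-c[2]; k=1+s['k1']*(x*x+y*y)
    return s['K'][0,0]*x*k+s['K'][0,2], s['K'][1,1]*y*k+s['K'][1,2]
E
python3 - <<'E'
from h import *
s=load('wrist')
b,c,e=[Pz(s,u,v,.012) for u,v in((329.5,302),(321,151),(315.5,31))]
print(b,c,e,np.linalg.norm(c-b),np.linalg.norm(e-b))
d=(e-b)/np.linalg.norm(e-b);print(np.degrees(np.arctan2(d[1],d[0])),'org from butt',b+.065*d,'from collar',c-.075*d,'edge',e-.165*d)
print(P(s,325,230),P(s,250,230))
E
```

```text
[0.50852149 0.3794079  0.012     ] [0.47260449 0.24234523 0.012     ] [0.44799708 0.15245504 0.012     ] 0.14169053345113486 0.2348846637235472
-104.93227800029466 org from butt [0.49177247 0.31660288 0.012     ] from collar [0.49193028 0.31481256 0.012     ] edge [0.49051381 0.31188317 0.012     ]
[0.49011893 0.30668739 0.02450806] [5.57747035e-01 2.91155560e-01 4.72341268e-04]
```

```bash
python3 -m crank '[{"linear":[-0.06,0.14,-0.6],"rot":[0,-0.12,0.5],"hand":1},{"linear":[-0.06,0.14,-0.6],"rot":[0,0,0.4],"hand":1},{"linear":[0,0,-0.6],"rot":[0,0,0],"hand":1},{"linear":[0,0,-0.4],"rot":[0,0,0],"hand":1},{"linear":[0,0,0],"rot":[0,0,0],"hand":1}]'
python3 - <<'E'
from h import *
s=snap('wrist'); save(s,'w2.png')
o=s['obs'];M=R.from_euler('xyz',o['orientation'],degrees=True).as_matrix();print(M.round(3),np.degrees(np.arctan2(M[1,1],M[0,1])),o['tool_pos'],o['force'])
E
```

```text
clock: 3.2
tool_pos: [0.4868, 0.3114, 0.0853]
orientation: [-65.6, 89.9, 11.4]
force: [0.3, -1.0, 0.0]
opening: 0.0877
[[ 0.001 -0.975  0.224]
 [ 0.     0.224  0.975]
 [-1.    -0.001  0.001]] 167.04107470701697 [0.48684751 0.31141054 0.08532371] [ 0.32387683 -0.95887937  0.03700169]
```

View pics/w2.png

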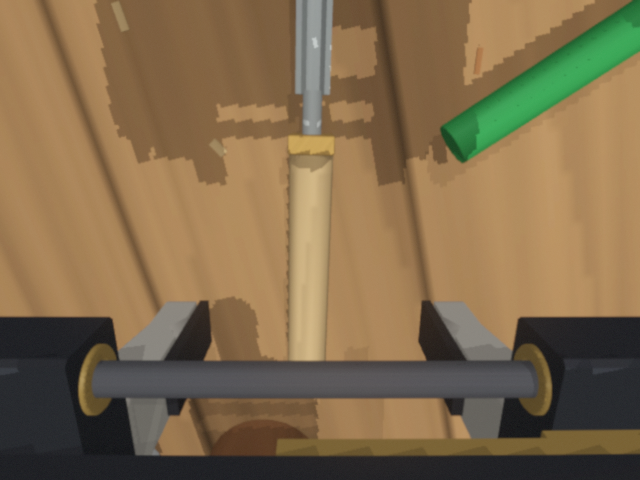

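```bash
python3 - <<'E'
from h import *
s=load('wrist')
# side edges of handle at rows 180 and 340 -> axis
for (l,r,v) in ((290,332,170),(290,330,240),(289,326,345)):
    print((Pz(s,l,v,.012)+Pz(s,r,v,.012))/2)
c=Pz(s,311.5,137,.024); print('collar front top',c)
e=(Pz(s,290.5,170,.012)+Pz(s,331.5,170,.012))/2;b=(Pz(s,289,345,.012)+Pz(s,326.5,345,.012))/2
d=(e-b)/np.linalg.norm(e-b);print(np.degrees(np.arctan2(d[1],d[0])), 'origin',c-.075*d)
p=s['obs']['tool_pos'];n=np.array([d[1],-d[0]]);print('lateral offset of axis from tcp',(b-p)[:2]@n,'jaw shift vec',((b-p)[:2]@n)*n)
E
```

```text
[0.47605203 0.25840744 0.012     ]
[0.48571998 0.29734971 0.012     ]
[0.50296163 0.36417093 0.012     ]
collar front top [0.4715454  0.24071755 0.024     ]
-104.19257978159288 origin [0.48993404 0.31342833 0.024     ]
lateral offset of axis from tcp -0.002529365386073598 jaw shift vec [ 0.00245216 -0.00062015]
```

```bash
python3 -m crank '[{"linear":[0.03,-0.06,-0.5],"rot":[0,0,-0.24],"hand":1},{"linear":[0,0,-0.5],"rot":[0,0,0],"hand":1},{"linear":[0,0,0],"rot":[0,0,0],"hand":1}]'
python3 - <<'E'
from h import *
o=monitor.get_obs();M=R.from_euler('xyz',o['orientation'],degrees=True).as_matrix();print(M.round(3),np.degrees(np.arctan2(M[1,1],M[0,1])),o['tool_pos'],o['force'])
E
```

```text
clock: 3.62
tool_pos: [0.4914, 0.312, 0.0305]
orientation: [-35.4, 89.4, 40.6]
force: [0.1, -0.8, 0.8]
opening: 0.0877
[[ 0.008 -0.97   0.242]
 [ 0.007  0.242  0.97 ]
 [-1.    -0.006  0.009]] 166.0198162145849 [0.49137153 0.31200666 0.03053425] [ 0.06587626 -0.8366373   0.76079677]
```

```bash
python3 -m crank '[{"linear":[-0.04,-0.07,-0.3],"rot":[-0.08,0.09,0],"hand":1},{"linear":[0,0,-0.1],"rot":[0,0,0],"hand":1},{"linear":[0,0,0],"rot":[0,0,0],"hand":1}]'
python3 - <<'E'
from h import *
o=monitor.get_obs();M=R.from_euler('xyz',o['orientation'],degrees=True).as_matrix();print(M.round(3),np.degrees(np.arctan2(M[1,1],M[0,1])),o['tool_pos'],o['force'])
E
```

```text
clock: 4.0
tool_pos: [0.4907, 0.31, 0.0095]
orientation: [-33.2, 89.7, 42.9]
force: [0.5, 0.6, -0.8]
opening: 0.0879
[[ 0.004 -0.971  0.24 ]
 [ 0.004  0.24   0.971]
 [-1.    -0.003  0.005]] 166.11751111274063 [0.49068742 0.30998341 0.00954136] [ 0.45358319  0.58839823 -0.79764574]
```

```bash
python3 -m crank '[{"linear":[-0.03,-0.05,-0.09],"rot":[-0.05,0.05,0],"hand":1},{"linear":[0,0,-0.03],"rot":[0,0,0],"hand":1},{"linear":[0,0,0],"rot":[0,0,0],"hand":1}]'
python3 - <<'E'
from h import *
o=monitor.get_obs();M=R.from_euler('xyz',o['orientation'],degrees=True).as_matrix();print(M.round(3),np.degrees(np.arctan2(M[1,1],M[0,1])),o['tool_pos'],o['force'])
E
```

```text
clock: 4.38
tool_pos: [0.4893, 0.3073, 0.003]
orientation: [-40.7, 89.9, 35.5]
force: [0.0, 0.6, 0.4]
opening: 0.0877
[[ 0.001 -0.971  0.24 ]
 [ 0.001  0.24   0.971]
 [-1.    -0.001  0.001]] 166.13069378366288 [0.4892778  0.30733801 0.00304896] [0.03907681 0.55116188 0.35689725]
```

Square and 3 mm above the bench, so I close.

```bash
python3 -m crank '[{"linear":[0,0,0],"rot":[0,0,0],"hand":0},{"linear":[0,0,0],"rot":[0,0,0],"hand":0},{"linear":[0,0,0],"rot":[0,0,0],"hand":0},{"linear":[0,0,0],"rot":[0,0,0],"hand":0},{"linear":[0,0,0],"rot":[0,0,0],"hand":0},{"linear":[0,0,0],"rot":[0,0,0],"hand":0}]'
python3 -m crank '[{"linear":[0,0,0.3],"rot":[0,0,0],"hand":0},{"linear":[0,0,0.5],"rot":[0,0,0],"hand":0},{"linear":[0,0,0.6],"rot":[0,0,0],"hand":0},{"linear":[0,0,0.6],"rot":[0,0,0],"hand":0},{"linear":[0,0,0.6],"rot":[0,0,0],"hand":0},{"linear":[0,0,0.3],"rot":[0,0,0],"hand":0},{"linear":[0,0,0],"rot":[0,0,0],"hand":0}]'
python3 - <<'E'
from h import *
s=snap('wrist'); save(s,'w3.png')
o=s['obs'];M=R.from_euler('xyz',o['orientation'],degrees=True).as_matrix();print(M.round(3),np.degrees(np.arctan2(M[1,1],M[0,1])),o['tool_pos'],o['force'],o['moment'])
s=snap('side'); save(s,'s3.png')
E
```

```text
clock: 5.12
tool_pos: [0.4894, 0.3075, 0.0033]
orientation: [-38.8, 89.9, 37.4]
force: [-0.8, 0.5, -0.3]
opening: 0.0331
clock: 6.0
tool_pos: [0.4883, 0.3062, 0.1822]
orientation: [-151.8, 90.0, -75.7]
force: [-0.5, -0.2, -0.3]
opening: 0.0001
[[ 0.    -0.971  0.24 ]
 [-0.     0.24   0.971]
 [-1.    -0.    -0.   ]] 166.12271133680096 [0.48831829 0.30617997 0.18224764] [-0.4863671  -0.19176693 -0.32782438] [ 0.06418089 -0.0619478   0.06392483]
```

View pics/w3.png

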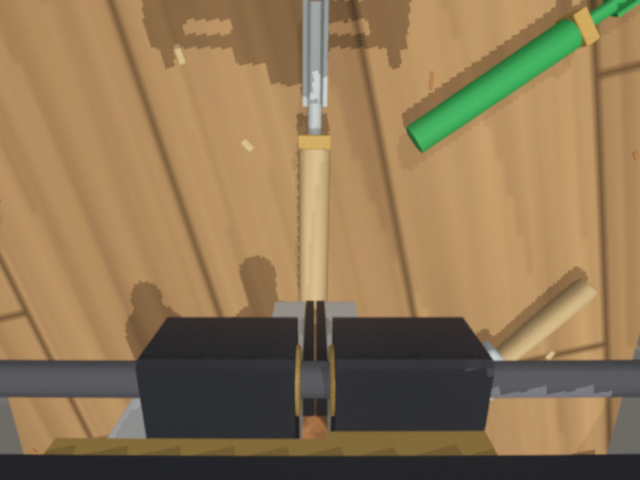

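View pics/s3.png

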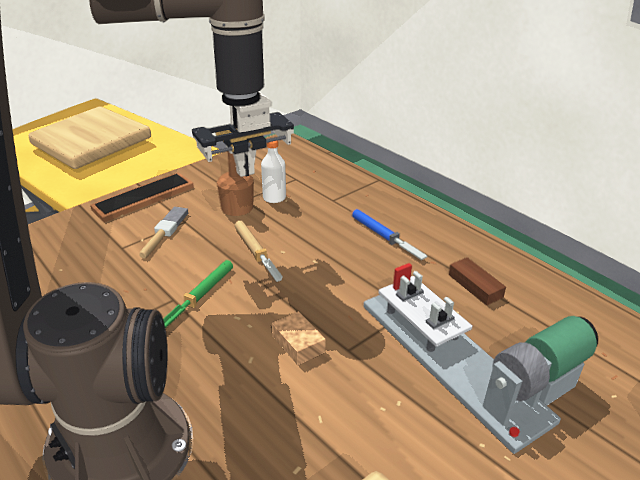

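The lift came too early: the fingers were still closing (33 mm), so the gouge stayed on the bench, centred on the image at column 314 with its collar at (315,141). I reopen, go back down, and wait longer this time.

```bash
python3 - <<'E'
from h import *
s=load('wrist')
e=(Pz(s,300.5,155,.012)+Pz(s,329.5,155,.012))/2;b=(Pz(s,301,290,.012)+Pz(s,328,290,.012))/2
c=Pz(s,315,136.5,.024);d=(e-b)/np.linalg.norm(e-b);print(np.degrees(np.arctan2(d[1],d[0])),'origin',c-.075*d, 'axis pts',e,b)
E
python3 -m crank '[{"linear":[0,0,0],"rot":[0,0,0],"hand":1},{"linear":[0,0,0],"rot":[0,0,0],"hand":1},{"linear":[0,0,0],"rot":[0,0,0],"hand":1},{"linear":[0,0,0],"rot":[0,0,0],"hand":1},{"linear":[0,0,0],"rot":[0,0,0],"hand":1},{"linear":[0,0,0],"rot":[0,0,0],"hand":1},{"linear":[0,0,-0.5],"rot":[0,0,0],"hand":1},{"linear":[0,0,-0.5],"rot":[0,0,0],"hand":1},{"linear":[0,0,-0.5],"rot":[0,0,0],"hand":1},{"linear":[0,0,-0.5],"rot":[0,0,0],"hand":1},{"linear":[0,0,-0.3],"rot":[0,0,0],"hand":1},{"linear":[0,0,0],"rot":[0,0,0],"hand":1}]'
```

```text
-104.0862374721946 origin [0.48959593 0.31388639 0.024     ] axis pts [0.47481154 0.25519243 0.012     ] [0.50226208 0.36458883 0.012     ]
clock: 7.6
tool_pos: [0.4873, 0.3051, 0.0365]
orientation: [154.8, 89.7, -129.1]
force: [-0.5, 0.7, 0.4]
opening: 0.0873
```

```bash
python3 -m crank '[{"linear":[0.02,0.05,-0.3],"rot":[0,0,0],"hand":1},{"linear":[0,0,-0.2],"rot":[0,0,0],"hand":1},{"linear":[0,0,0],"rot":[0,0,0],"hand":1}]'
python3 - <<'E'
from h import *
o=monitor.get_obs();M=R.from_euler('xyz',o['orientation'],degrees=True).as_matrix();print(M.round(3),np.degrees(np.arctan2(M[1,1],M[0,1])),o['tool_pos'],o['force'])
E
```

```text
clock: 7.98
tool_pos: [0.4894, 0.3093, 0.0065]
orientation: [160.2, 89.9, -123.6]
force: [0.2, 0.1, 0.4]
opening: 0.0875
[[-0.001 -0.971  0.24 ]
 [-0.002  0.24   0.971]
 [-1.     0.001 -0.002]] 166.1342064690912 [0.48943742 0.30929977 0.00647109] [0.15767815 0.0886771  0.37155605]
```

```bash
python3 -m crank '[{"linear":[-0.01,-0.03,-0.05],"rot":[0,0,0],"hand":1},{"linear":[0,0,0],"rot":[0,0,0],"hand":0},{"linear":[0,0,0],"rot":[0,0,0],"hand":0},{"linear":[0,0,0],"rot":[0,0,0],"hand":0},{"linear":[0,0,0],"rot":[0,0,0],"hand":0},{"linear":[0,0,0],"rot":[0,0,0],"hand":0},{"linear":[0,0,0],"rot":[0,0,0],"hand":0},{"linear":[0,0,0],"rot":[0,0,0],"hand":0},{"linear":[0,0,0],"rot":[0,0,0],"hand":0},{"linear":[0,0,0],"rot":[0,0,0],"hand":0},{"linear":[0,0,0],"rot":[0,0,0],"hand":0},{"linear":[0,0,0],"rot":[0,0,0],"hand":0},{"linear":[0,0,0],"rot":[0,0,0],"hand":0},{"linear":[0,0,0],"rot":[0,0,0],"hand":0}]'
```

```text
clock: 9.72
tool_pos: [0.4895, 0.3081, 0.0049]
orientation: [-105.9, 90.0, -29.8]
force: [0.1, -0.2, 0.3]
opening: 0.023
```

```bash
python3 -m crank '[{"linear":[0,0,0.2],"rot":[0,0,0],"hand":0},{"linear":[0,0,0.5],"rot":[0,0,0],"hand":0},{"linear":[0,0,0.8],"rot":[0,0,0],"hand":0},{"linear":[0,0,0.8],"rot":[0,0,0],"hand":0},{"linear":[0,0,0.8],"rot":[0,0,0],"hand":0},{"linear":[0.1,-0.5,0.6],"rot":[0,0,0.4],"hand":0},{"linear":[0.2,-0.6,0],"rot":[0,0,0.4],"hand":0},{"linear":[0.2,-0.6,0],"rot":[0,0,0],"hand":0},{"linear":[0.2,-0.6,0],"rot":[0,0,0],"hand":0},{"linear":[0.2,-0.6,0],"rot":[0,0,0],"hand":0},{"linear":[0.2,-0.6,0],"rot":[0,0,0],"hand":0},{"linear":[0.2,-0.4,0],"rot":[0,0,0],"hand":0},{"linear":[0,0,0],"rot":[0,0,0],"hand":0}]'
python3 - <<'E'
from h import *
s=snap('wrist'); save(s,'w4.png')
o=s['obs'];M=R.from_euler('xyz',o['orientation'],degrees=True).as_matrix();print(M.round(3),np.degrees(np.arctan2(M[1,1],M[0,1])),o['tool_pos'],o['force'],o['moment'],o['joint_pos'].round(1))
s=snap('side'); save(s,'s4.png')
E
```

```text
clock: 11.35
tool_pos: [0.5647, 0.064, 0.2426]
orientation: [-50.7, 89.8, 29.6]
force: [0.0, 1.2, -1.7]
opening: 0.023
[[ 0.003 -0.986  0.168]
 [ 0.002  0.168  0.986]
 [-1.    -0.003  0.002]] 170.33557108131606 [0.56470677 0.0640298  0.24264399] [ 0.0104311   1.22421998 -1.68248822] [0.17822708 0.02595342 0.04975675] [ 26.2   9.8 -11.8  -0.  -68.2 -35.8]
```

View pics/w4.png

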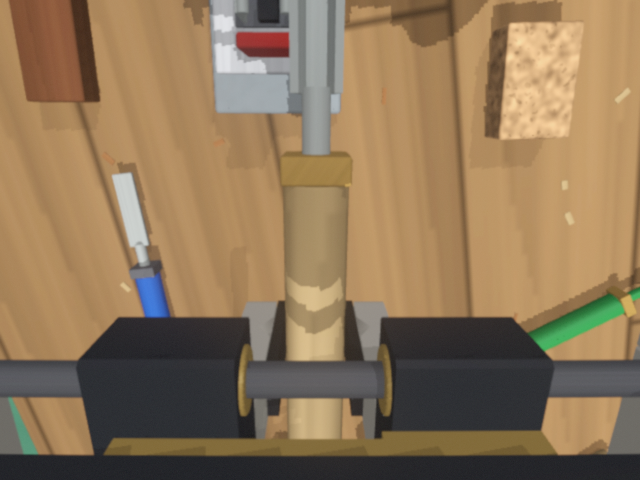

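View pics/s4.png

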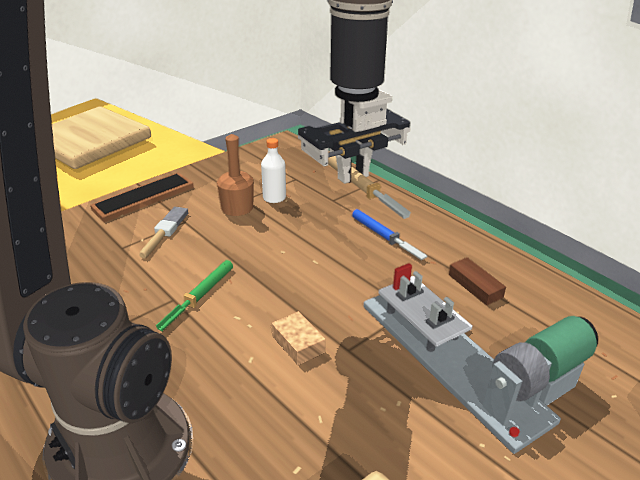

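```bash
python3 - <<'E'
from h import *
s=load('wrist')
T=c2w(s)
for v in (150,165,180,200,220,240,260,280,295):
    ps=[P(s,u,v) for u in range(285,350,3)]
    ps=[p for p in ps if p is not None and p[2]>.15]
    if ps:
        ps=np.array(ps);i=ps[:,2].argmax();print(v,ps[i].round(4),ps[:,2].max().round(4))
E
python3 -m crank '[{"linear":[-0.45,-0.6,0],"rot":[0,0,0],"hand":0},{"linear":[-0.45,-0.6,0],"rot":[0,0,0],"hand":0},{"linear":[0,-0.5,0],"rot":[0,0,0],"hand":0},{"linear":[0,0,0],"rot":[0,0,0],"hand":0}]'
python3 - <<'E'
from h import *
s=snap('wrist'); save(s,'w5.png')
print(s['obs']['tool_pos'],s['obs']['force'])
E
```

```text
150 [ 0.5516 -0.007   0.2546] 0.2546
165 [ 0.5562 -0.0036  0.2621] 0.2621
180 [0.5453 0.0033 0.262 ] 0.262
200 [0.5552 0.0084 0.2618] 0.2618
220 [0.5554 0.0154 0.2618] 0.2618
240 [0.5576 0.0223 0.2618] 0.2618
260 [0.5578 0.0296 0.2624] 0.2624
280 [0.5591 0.037  0.2624] 0.2624
295 [0.5601 0.0429 0.2622] 0.2622
clock: 11.95
tool_pos: [0.5073, -0.0354, 0.2433]
orientation: [-41.7, 89.7, 39.1]
force: [-0.3, 0.6, -2.5]
opening: 0.0234
[ 0.50729093 -0.03539349  0.24326396] [-0.34844094  0.5610926  -2.5378184 ]
```

View pics/w5.png

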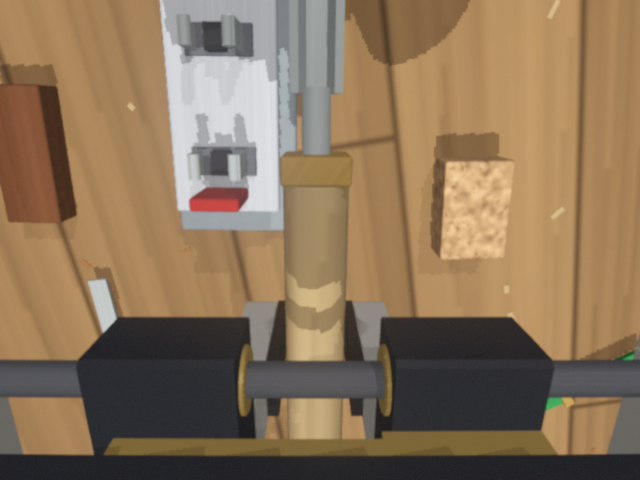

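```bash
python3 - <<'E'
from h import *
s=load('wrist'); save(s,'w5c.png',(140,0,310,240),3.3/1.32)
E
```

```text
(no output)
```

View pics/w5c.png

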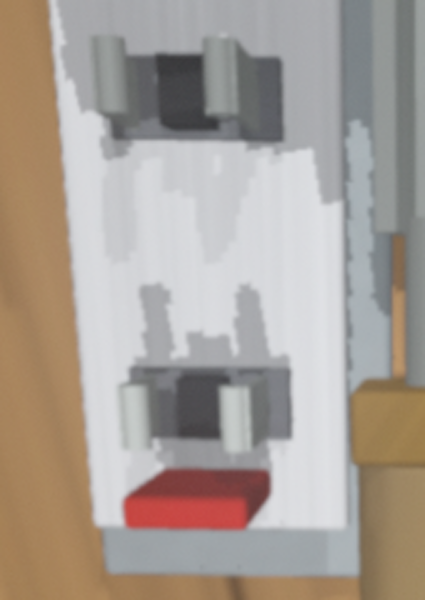

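```bash
cat > rig.py <<'E'
from h import *
def cloud(s):
    H,W=s['depth'].shape; v,u=np.mgrid[0:H,0:W]; uv=np.stack([u.ravel(),v.ravel()],1).astype(float)
    r=rays(s,uv); d=s['depth'].ravel(); T=c2w(s)
    p=np.stack([r[:,0]*d,-r[:,1]*d,-d,np.ones_like(d)],1)@T.T
    return p[:,:3].reshape(H,W,3), (d>0).reshape(H,W)
E
python3 - <<'E'
from rig import *
for n in('wrist','top','side'):
    s=load(n); p,ok=cloud(s)
    im=s['image'].astype(int)
    red=ok&(im[...,0]>130)&(im[...,1]<70)&(im[...,2]<70)&(p[...,0]>.5)&(p[...,1]>-.25)&(p[...,1]<0)
    q=p[red]; print(n,'red',len(q),q.min(0).round(4),q.max(0).round(4), q[q[:,2]>.104].mean(0) if (q[:,2]>.1).any() else '')
    m=ok&(p[...,2]>.1)&(p[...,2]<.112)&(p[...,0]>.5)&(p[...,0]<.62)&(p[...,1]>-.25)&(p[...,1]<-.03)&~red
    num,lab,st,ce=cv2.connectedComponentsWithStats(m.astype(np.uint8))
    for i in range(1,num):
        if st[i,4]>3: print(ce[i].round(1),st[i,4],p[lab==i].mean(0).round(4),p[lab==i].min(0).round(4),p[lab==i].max(0).round(4))
    m=ok&(p[...,2]>.05)&(p[...,2]<.066)&(p[...,0]>.48)&(p[...,0]<.64)&(p[...,1]>-.25)&(p[...,1]<-.03)
    q=p[m].astype(np.float32); print('saddle',len(q),np.median(q[:,2]), cv2.minAreaRect(q[:,:2]) if len(q)>50 else '')
E
```

```text
wrist red 121 [ 0.5569 -0.0749  0.1057] [ 0.59   -0.0628  0.1099] [ 0.573379   -0.0712519   0.10787887]
[183.   29.1] 427 [ 0.5689 -0.1821  0.1028] [ 0.5635 -0.1913  0.1   ] [ 0.5747 -0.173   0.1058]
[228.2  29.9] 410 [ 0.5403 -0.1768  0.1026] [ 0.5351 -0.1861  0.1   ] [ 0.5457 -0.1675  0.1058]
[192.6 166.5] 322 [ 0.5845 -0.0957  0.1028] [ 0.5794 -0.1048  0.1   ] [ 0.5905 -0.0865  0.1054]
[233.5 166.5] 316 [ 0.556  -0.091   0.1028] [ 0.5506 -0.1002  0.1001] [ 0.5621 -0.0816  0.1056]
[214.6 204. ] 666 [ 0.574  -0.0678  0.1078] [ 0.5566 -0.0755  0.1   ] [ 0.5931 -0.0603  0.1107]Traceback (most recent call last):
  File "<stdin>", line 12, in <module>
cv2.error: OpenCV(4.12.0) /io/opencv/modules/imgproc/src/convhull.cpp:143: error: (-215:Assertion failed) total >= 0 && (depth == CV_32F || depth == CV_32S) in function 'convexHull'
```

```bash
python3 - <<'E'
from rig import *
s=load('wrist'); p,ok=cloud(s); t=s['obs']['tool_pos']
M=R.from_euler('xyz',s['obs']['orientation'],degrees=True).as_matrix();u=M[:2,2]; print('u',u,np.degrees(np.arctan2(u[1],u[0])))
q=p-t; a=q[...,:2]@u; l=q[...,:2]@np.array([-u[1],u[0]])
for v in range(146,192,2):
    i=range(308,326); print(v,a[v,308:326].mean().round(4),p[v,308:326,2].mean().round(4),s['image'][v,316])
m=ok&(p[...,2]>.252)&(p[...,2]<.27)
for v in (200,230,260,290):
    k=np.where(m[v,270:360])[0]+270; print(v,l[v,k[0]],l[v,k[-1]],a[v,316])
E
```

```text
u [0.16118011 0.9869178 ] 80.72453298836741
146 -0.0735 0.2546 [151 155 153]
148 -0.0729 0.2545 [151 156 154]
150 -0.0722 0.2545 [151 155 153]
152 -0.0715 0.2545 [151 155 152]
154 -0.0709 0.2552 [144 140 130]
156 -0.0709 0.2612 [138 114  77]
158 -0.0703 0.2617 [157 127  77]
160 -0.0696 0.2618 [159 128  79]
162 -0.069 0.2616 [157 126  77]
164 -0.0684 0.2621 [157 126  75]
166 -0.0677 0.262 [158 128  78]
168 -0.0671 0.2623 [157 127  78]
170 -0.0664 0.262 [157 127  77]
172 -0.0658 0.2621 [157 125  77]
174 -0.0651 0.262 [156 124  75]
176 -0.0644 0.2618 [157 125  77]
178 -0.0637 0.2618 [156 125  75]
180 -0.0631 0.2622 [158 127  77]
182 -0.0625 0.2624 [156 126  75]
184 -0.0618 0.262 [148 119  71]
186 -0.0609 0.2612 [130 107  72]
188 -0.0617 0.2694 [162 139 102]
190 -0.0597 0.2619 [164 141 103]
200 -0.010118105123278178 0.012506619669877808 -0.05652477582363302
230 -0.01044197091025213 0.012386522200152636 -0.04595711410394851
260 -0.010349213807011936 0.012150345431668003 -0.034909980793800637
290 -0.010631932108272407 0.012596008483466958 -0.023210113460614776
```

```bash
python3 -m crank '[{"linear":[0.3,-0.6,0],"rot":[0,0,-0.2],"hand":0},{"linear":[0.3,-0.6,-0.3],"rot":[0,0,0],"hand":0},{"linear":[0.3,-0.6,-0.5],"rot":[0,0,0],"hand":0},{"linear":[0,0,-0.5],"rot":[0,0,0],"hand":0},{"linear":[0,0,0],"rot":[0,0,0],"hand":0}]'
python3 - <<'E'
from h import *
o=monitor.get_obs();M=R.from_euler('xyz',o['orientation'],degrees=True).as_matrix();print(M.round(3),np.degrees(np.arctan2(-M[1,2],-M[0,2])),o['tool_pos'],o['force'])
E
```

```text
clock: 12.62
tool_pos: [0.5651, -0.1391, 0.1645]
orientation: [-45.0, 89.5, 35.2]
force: [0.4, -0.3, -2.3]
opening: 0.0235
[[ 0.007 -0.985  0.171]
 [ 0.005  0.171  0.985]
 [-1.    -0.006  0.006]] -99.85095086629505 [ 0.56511512 -0.13912469  0.1644898 ] [ 0.37056343 -0.30097446 -2.3029484 ]
```

```bash
python3 -m crank '[{"linear":[-0.05,-0.09,-0.3],"rot":[-0.06,0.08,-0.09],"hand":0},{"linear":[0,0,-0.2],"rot":[0,0,0],"hand":0},{"linear":[0,0,0],"rot":[0,0,0],"hand":0}]'
python3 - <<'E'
from h import *
o=monitor.get_obs();M=R.from_euler('xyz',o['orientation'],degrees=True).as_matrix();print(M.round(3),np.degrees(np.arctan2(-M[1,2],-M[0,2])),o['tool_pos'],o['force'])
for n in('side','wrist','top'): s=snap(n)
s=load('side');save(s,'s6.png',(340,200,600,395),3); save(load('wrist'),'w6.png'); save(load('top'),'t6.png',(350,170,570,270),3)
E
```

```text
clock: 13.0
tool_pos: [0.5635, -0.1428, 0.1352]
orientation: [-97.3, 89.8, -17.5]
force: [0.3, -0.5, -1.7]
opening: 0.0234
[[ 0.003 -0.984  0.176]
 [-0.001  0.176  0.984]
 [-1.    -0.003 -0.   ]] -100.14956289807756 [ 0.56349001 -0.14279808  0.13516196] [ 0.31171131 -0.52703453 -1.72009169]
```

View pics/s6.png

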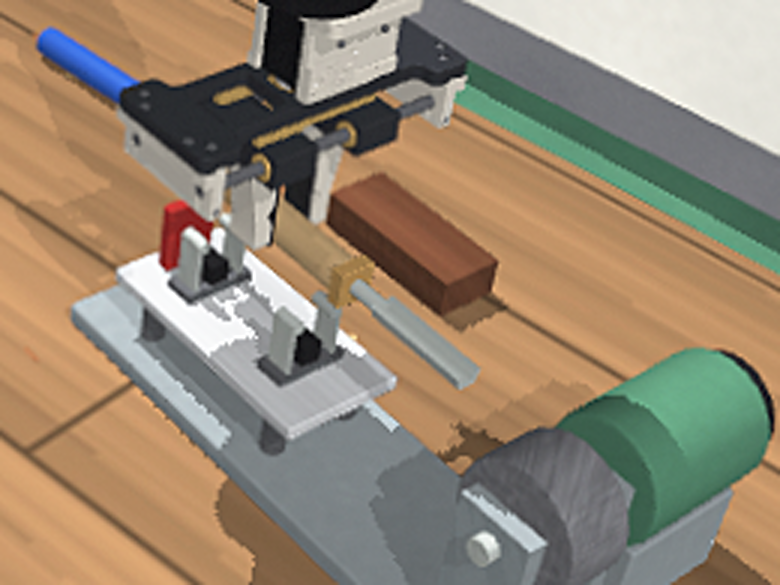

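View pics/w6.png

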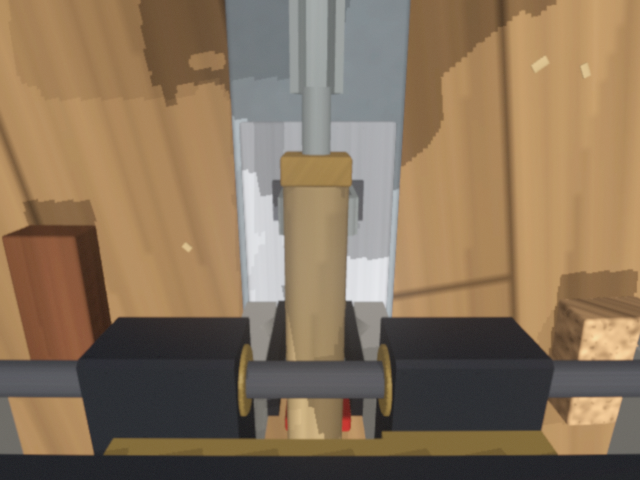

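The gouge hangs parallel to and over both clips. In the wrist view the handle is at column 316 and the clip plate at 318, about 1.5 mm off, which agrees with the planned remaining shift. The blade points to the drum and the red stop shows on both sides of the butt. I go down to just above the lips.

```bash
python3 -m crank '[{"linear":[-0.03,-0.03,-0.25],"rot":[0,0.03,0],"hand":0},{"linear":[0,0,-0.15],"rot":[0,0,0],"hand":0},{"linear":[0,0,0],"rot":[0,0,0],"hand":0}]'
python3 - <<'E'
from h import *
o=monitor.get_obs();M=R.from_euler('xyz',o['orientation'],degrees=True).as_matrix();print(M.round(3),np.degrees(np.arctan2(-M[1,2],-M[0,2])),o['tool_pos'],o['force'])
E
```

```text
clock: 13.52
tool_pos: [0.5625, -0.145, 0.1114]
orientation: [-93.0, 89.8, -13.2]
force: [-0.6, 0.7, -0.9]
opening: 0.0231
[[ 0.003 -0.984  0.177]
 [-0.001  0.177  0.984]
 [-1.    -0.003 -0.   ]] -100.16664832948373 [ 0.5624621  -0.14496931  0.11138428] [-0.59656687  0.70979558 -0.86688236]
```

```bash
python3 -m crank '[{"linear":[0,0,-0.12],"rot":[0,0.03,0],"hand":0},{"linear":[0,0,0],"rot":[0,0,0],"hand":0}]'; python3 -m crank '[{"linear":[0,0,-0.06],"rot":[0,0,0],"hand":0},{"linear":[0,0,0],"rot":[0,0,0],"hand":0}]'; python3 -m crank '[{"linear":[0,0,-0.06],"rot":[0,0,0],"hand":0},{"linear":[0,0,0],"rot":[0,0,0],"hand":0}]'
```

```text
clock: 13.78
tool_pos: [0.5625, -0.1451, 0.1036]
orientation: [-148.1, 89.9, -68.3]
force: [0.0, 0.4, -1.5]
opening: 0.0232
clock: 14.02
tool_pos: [0.5626, -0.1451, 0.1]
orientation: [-149.7, 89.9, -69.9]
force: [-1.3, 0.1, -1.7]
opening: 0.0232
clock: 14.28
tool_pos: [0.5624, -0.1451, 0.0967]
orientation: [-152.6, 89.9, -72.8]
force: [-2.2, 2.1, 0.2]
opening: 0.0228
```

```bash
python3 - <<'E'
from h import *
o=monitor.get_obs();print(o['tool_pos'],o['force'])
for n in('side','wrist'): s=snap(n)
s=load('side');save(s,'s7.png',(340,200,600,395),3); save(load('wrist'),'w7.png')
E
```

```text
[ 0.56236736 -0.14508147  0.09666048] [-2.20596798  2.09031299  0.22964644]
```

View pics/s7.png

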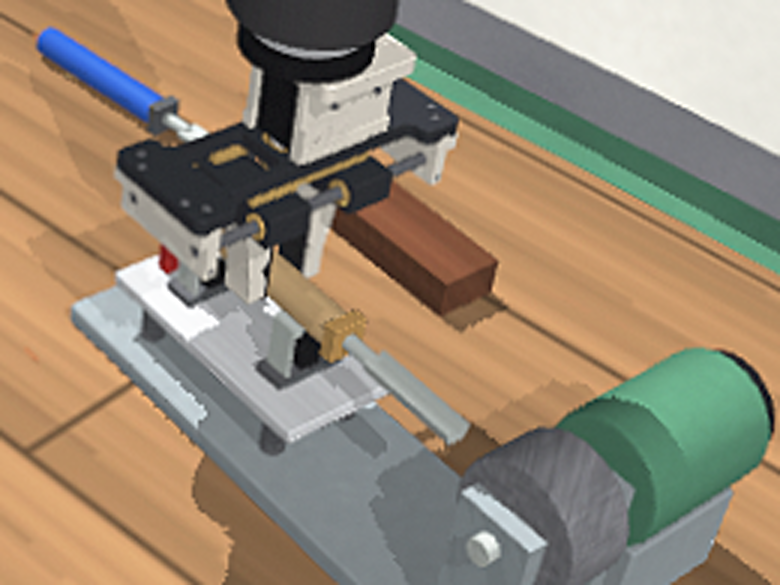

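View pics/w7.png

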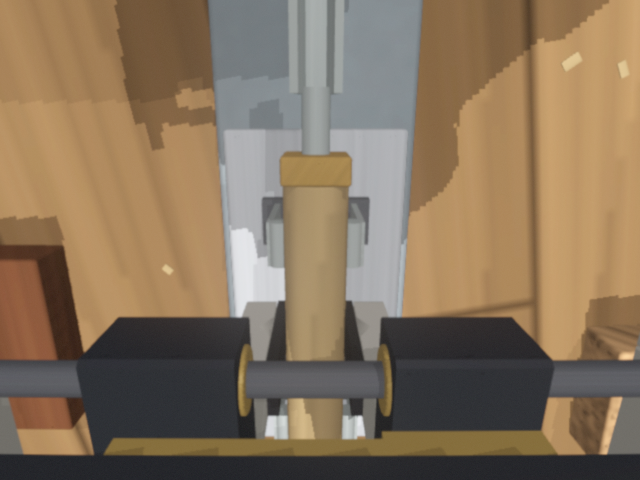

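Contact begins: the handle is symmetric between the clip fingers (269 and 363 around 316). I press in small steps and read the force each time.

```bash
for i in 1; do python3 -m crank '[{"linear":[-0.01,0,-0.04],"rot":[0,0,0],"hand":0},{"linear":[0,0,0],"rot":[0,0,0],"hand":0}]';python3 -m crank '[{"linear":[0,0,-0.04],"rot":[0,0,0],"hand":0},{"linear":[0,0,0],"rot":[0,0,0],"hand":0}]'; python3 -m crank '[{"linear":[0,0,-0.04],"rot":[0,0,0],"hand":0},{"linear":[0,0,0],"rot":[0,0,0],"hand":0}]'; done
```

```text
clock: 14.62
tool_pos: [0.5623, -0.1451, 0.0949]
orientation: [-116.7, 89.9, -36.9]
force: [-1.6, 0.7, 1.8]
opening: 0.0234
clock: 14.88
tool_pos: [0.5623, -0.1452, 0.0927]
orientation: [-116.5, 89.9, -36.7]
force: [-2.7, 1.6, 3.6]
opening: 0.0231
clock: 15.12
tool_pos: [0.5623, -0.1453, 0.0906]
orientation: [-116.6, 89.9, -36.7]
force: [-3.1, 0.7, 5.0]
opening: 0.0231
```

```bash
python3 -m crank '[{"linear":[-0.02,0,0],"rot":[0,0,0],"hand":0},{"linear":[0,0,0],"rot":[0,0,0],"hand":0}]'; python3 -c "
from h import *
o=monitor.get_obs();print(o['tool_pos'],o['force'],o['moment'])"
```

```text
clock: 15.38
tool_pos: [0.5623, -0.1453, 0.0912]
orientation: [-101.5, 89.7, -21.6]
force: [-2.7, 0.5, 4.7]
opening: 0.0232
[ 0.56231196 -0.14525857  0.09117687] [-2.68223781  0.4845994   4.71647137] [0.35272058 0.91241732 0.14832411]
```

```bash
python3 -m crank '[{"linear":[-0.04,0,-0.02],"rot":[0,0,0],"hand":0},{"linear":[0,0,0],"rot":[0,0,0],"hand":0}]'; python3 -c "
from h import *
o=monitor.get_obs();print(o['tool_pos'],o['force'],o['moment'])"
```

```text
clock: 15.62
tool_pos: [0.5622, -0.1452, 0.0909]
orientation: [-93.0, 89.5, -13.0]
force: [-1.2, 0.0, 5.3]
opening: 0.0231
[ 0.56221327 -0.14522458  0.09093684] [-1.17838251  0.0211102   5.26974754] [0.18200131 0.40263821 0.0086462 ]
```

```bash
python3 -c "
from h import *
o=monitor.get_obs();M=R.from_euler('xyz',o['orientation'],degrees=True).as_matrix();print(M.round(4))"
python3 -m crank '[{"linear":[-0.02,0,-0.04],"rot":[0,0,0],"hand":0},{"linear":[0,0,0],"rot":[0,0,0],"hand":0}]';python3 -m crank '[{"linear":[-0.02,0,-0.04],"rot":[0,0,0],"hand":0},{"linear":[0,0,0],"rot":[0,0,0],"hand":0}]'; python3 -c "
from h import *
o=monitor.get_obs();M=R.from_euler('xyz',o['orientation'],degrees=True).as_matrix();print(M.round(4))"
```

```text
[[ 8.800e-03 -9.846e-01  1.745e-01]
 [-2.000e-03  1.745e-01  9.847e-01]
 [-1.000e+00 -9.000e-03 -5.000e-04]]
clock: 15.88
tool_pos: [0.5622, -0.1453, 0.0893]
orientation: [-91.7, 89.3, -11.8]
force: [-1.1, 0.6, 5.2]
opening: 0.0231
clock: 16.12
tool_pos: [0.5622, -0.1454, 0.0878]
orientation: [-90.9, 89.2, -10.9]
force: [-1.4, 1.0, 6.8]
opening: 0.0234
[[ 1.360e-02 -9.847e-01  1.738e-01]
 [-2.600e-03  1.737e-01  9.848e-01]
 [-9.999e-01 -1.380e-02 -2.000e-04]]
```

```bash
python3 -m crank '[{"linear":[0,0,-0.03],"rot":[0,0.1,0],"hand":0},{"linear":[0,0,0],"rot":[0,0,0],"hand":0}]';python3 -m crank '[{"linear":[0,0,-0.03],"rot":[0,0.05,0],"hand":0},{"linear":[0,0,0],"rot":[0,0,0],"hand":0}]'; python3 -c "
from h import *
o=monitor.get_obs();M=R.from_euler('xyz',o['orientation'],degrees=True).as_matrix();print(M.round(4),o['moment'])"
```

```text
clock: 16.38
tool_pos: [0.5621, -0.1455, 0.0866]
orientation: [-111.7, 89.7, -31.7]
force: [-0.5, 0.8, 7.8]
opening: 0.0231
clock: 16.62
tool_pos: [0.5621, -0.1456, 0.0855]
orientation: [-167.7, 89.8, -87.7]
force: [-1.3, 0.7, 9.2]
opening: 0.0234
[[ 1.000e-04 -9.849e-01  1.734e-01]
 [-3.000e-03  1.734e-01  9.849e-01]
 [-1.000e+00 -6.000e-04 -3.000e-03]] [0.66497549 0.45426363 0.07097238]
```

```bash
python3 -m crank '[{"linear":[0,0,-0.03],"rot":[-0.03,0,0],"hand":0},{"linear":[0,0,0],"rot":[0,0,0],"hand":0}]';python3 -m crank '[{"linear":[0,0,-0.03],"rot":[0,0,0],"hand":0},{"linear":[0,0,0],"rot":[0,0,0],"hand":0}]'; python3 -c "
from h import *
o=monitor.get_obs();M=R.from_euler('xyz',o['orientation'],degrees=True).as_matrix();print(M.round(4),o['moment'])"
```

```text
clock: 16.88
tool_pos: [0.5622, -0.1456, 0.0846]
orientation: [-166.9, 89.7, -86.9]
force: [-1.2, 1.1, 8.5]
opening: 0.0233
clock: 17.12
tool_pos: [0.5622, -0.1457, 0.0838]
orientation: [-164.1, 89.6, -84.1]
force: [-1.9, 1.7, 9.0]
opening: 0.023
[[ 6.000e-04 -9.849e-01  1.730e-01]
 [-6.200e-03  1.730e-01  9.849e-01]
 [-1.000e+00 -1.700e-03 -6.000e-03]] [0.6852879  0.53650427 0.02826134]
```

```bash
python3 - <<'E'
from rig import *
for n in('side','wrist'): s=snap(n)
s=load('side');save(s,'s8.png',(370,240,530,360),5); 
s=load('wrist');save(s,'w8.png',(200,80,440,320),2.5)
p,ok=cloud(s)
for v in (165,180,200,220,240,260,280,295):
    q=np.array([p[v,u] for u in range(305,328)]); print(v,q[:,1].mean().round(4),np.median(q[:,2]).round(4))
im=s['image']
m=ok&(p[...,2]>.07)&(p[...,2]<.098)&(p[...,1]<-.165)&(p[...,1]>-.2)&(abs(p[...,0]-.555)<.03)
num,lab,st,ce=cv2.connectedComponentsWithStats(m.astype(np.uint8))
for i in range(1,num):
    if st[i,4]>20: print(ce[i].round(1),st[i,4],p[lab==i].max(0).round(4),p[lab==i].mean(0).round(4))
m=ok&(p[...,2]>.03)&(p[...,2]<.066)&(p[...,1]<-.195)&(p[...,1]>-.215)&(abs(p[...,0]-.555)<.03);print('saddle z',np.median(p[m][:,2]))
E
```

```text
165 -0.2122 0.1029
180 -0.2074 0.1028
200 -0.2006 0.1024
220 -0.1937 0.1023
240 -0.1867 0.1024
260 -0.1794 0.1024
280 -0.1719 0.1024
295 -0.1663 0.1031
[352.8 242. ] 1603 [ 0.5484 -0.165   0.098 ] [ 0.5406 -0.1802  0.0915]
[276.9 245.1] 1564 [ 0.5762 -0.1651  0.098 ] [ 0.5692 -0.184   0.0914]
saddle z 0.048493941834179544
```

View pics/s8.png

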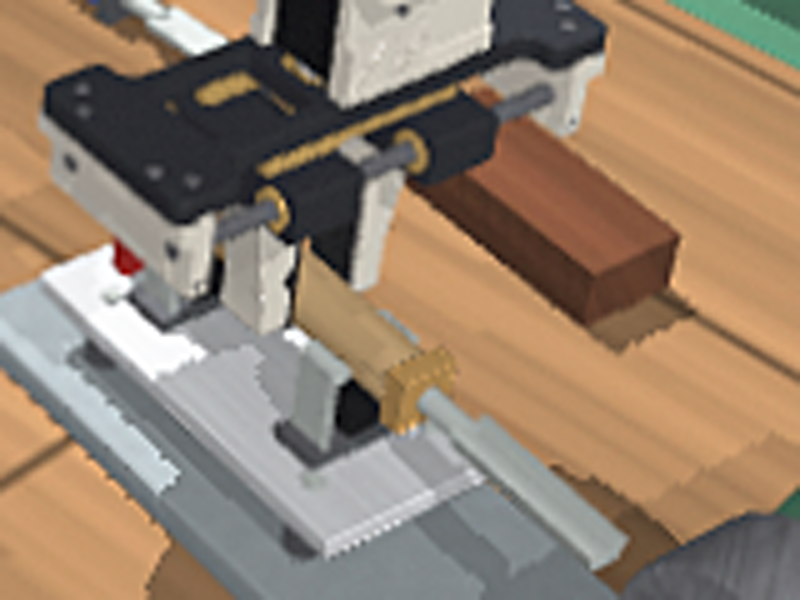

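View pics/w8.png

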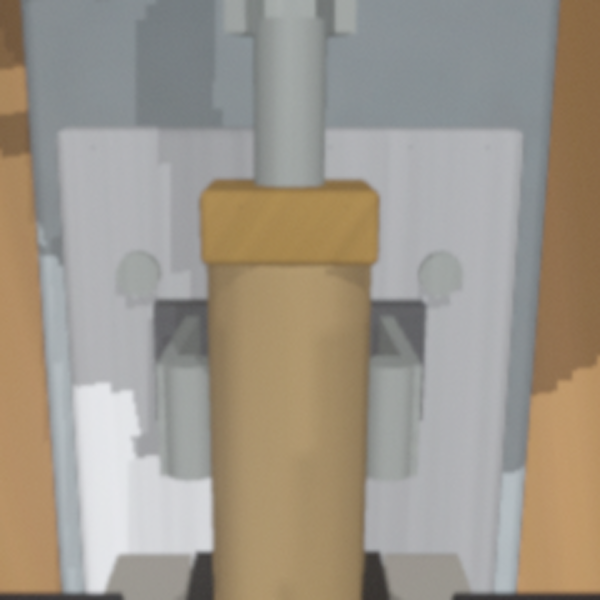

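Saddle sunk about 11.5 mm, handle level, its axis 9.9 mm above the seat (14 mm when resting), so the lips are spreading. I continue.

```bash
python3 -m crank '[{"linear":[0,0.01,-0.04],"rot":[-0.08,0,0],"hand":0},{"linear":[0,0,0],"rot":[0,0,0],"hand":0}]';python3 -m crank '[{"linear":[0,0,-0.04],"rot":[0,0,0],"hand":0},{"linear":[0,0,0],"rot":[0,0,0],"hand":0}]'; python3 -c "
from h import *
o=monitor.get_obs();M=R.from_euler('xyz',o['orientation'],degrees=True).as_matrix();print(M.round(4),o['moment'])"
```

```text
clock: 17.48
tool_pos: [0.5622, -0.1455, 0.0826]
orientation: [-165.8, 89.2, -85.7]
force: [-1.2, 2.5, 9.5]
opening: 0.0231
clock: 17.73
tool_pos: [0.5622, -0.1457, 0.0812]
orientation: [-164.9, 89.2, -84.8]
force: [-1.1, 0.0, 5.7]
opening: 0.0232
[[ 0.0013 -0.985   0.1727]
 [-0.0143  0.1727  0.9849]
 [-0.9999 -0.0038 -0.0139]] [0.42743867 0.35513051 0.04997878]
```

```bash
cat > chk.py <<'E'
from rig import *
import sys
t=sys.argv[1]
for n in('side','wrist'): s=snap(n)
s=load('side');save(s,f's{t}.png',(370,240,530,360),5)
s=load('wrist');save(s,f'w{t}.png',(200,80,440,440),1.65)
p,ok=cloud(s)
h=[]
for v in (190,215,240,265,285):
    q=p[v,305:328]; h.append((q[:,1].mean(),np.median(q[:,2])))
h=np.array(h);k=np.polyfit(-h[:,0],h[:,1],1);print('handle top',h.round(4).tolist(),'slope',k[0])
m=ok&(p[...,2]>.02)&(p[...,2]<.066)&(p[...,1]<-.195)&(p[...,1]>-.215)&(abs(p[...,0]-.555)<.03);z=np.median(p[m][:,2]);print('saddle z',z,'seat z',z+.032,'axis rel seat',h[:,1].mean()-.012-z-.032)
o=s['obs'];M=R.from_euler('xyz',o['orientation'],degrees=True).as_matrix();print(o['tool_pos'].round(4),o['force'].round(2),'tooldown',M[:,0].round(4))
E
python3 chk.py 9
```

```text
handle top [[-0.2038, 0.1002], [-0.1954, 0.1002], [-0.1866, 0.1004], [-0.1775, 0.1005], [-0.17, 0.1003]] slope -0.006199152819776165
saddle z 0.05611418912365958 seat z 0.08811418912365958 axis rel seat 0.00021828506054756558
[ 0.562  -0.1456  0.0811] [-0.11 -0.59 -2.88] tooldown [ 0.0011 -0.0142 -0.9999]
```

View pics/s9.png

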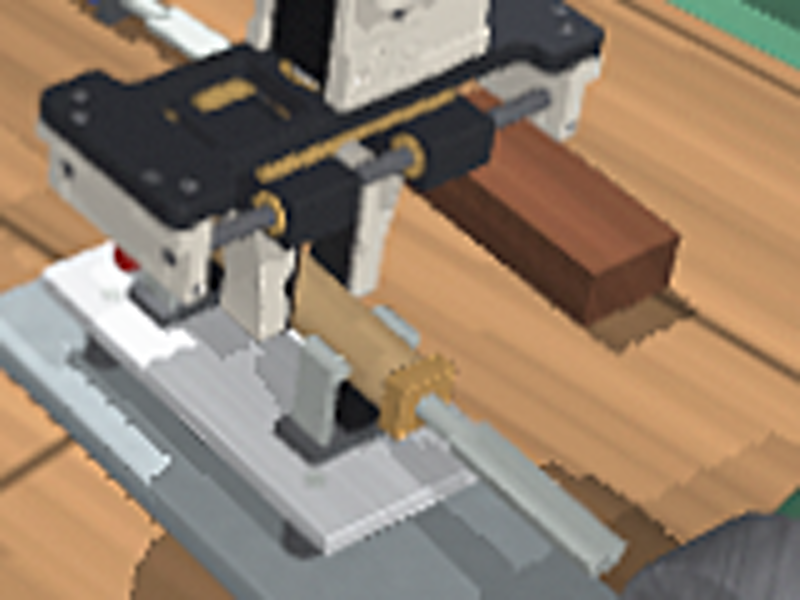

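View pics/w9.png

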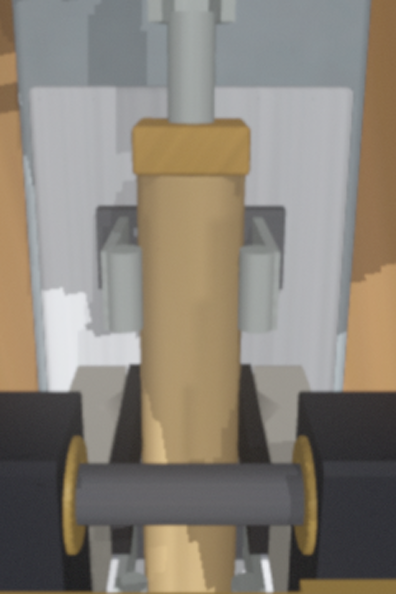

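Both clips snapped: axis 0.2 mm from seat height, handle level, force dropped to about the bare weight. Now I slide the gouge towards the stop in small steps.

```bash
python3 -m crank '[{"linear":[0.003,0.017,0],"rot":[0,0,0],"hand":0},{"linear":[0,0,0],"rot":[0,0,0],"hand":0}]';python3 -m crank '[{"linear":[0.003,0.017,0],"rot":[0,0,0],"hand":0},{"linear":[0,0,0],"rot":[0,0,0],"hand":0}]'; python3 -c "
from h import *
o=monitor.get_obs();M=R.from_euler('xyz',o['orientation'],degrees=True).as_matrix();print(M[:,0].round(4),o['moment'])"
```

```text
clock: 18.08
tool_pos: [0.562, -0.1451, 0.0804]
orientation: [-169.0, 89.2, -88.9]
force: [1.9, 0.1, 1.8]
opening: 0.0231
clock: 18.32
tool_pos: [0.5621, -0.1444, 0.0802]
orientation: [-170.8, 89.1, -90.8]
force: [0.3, -2.4, 3.1]
opening: 0.0234
[-2.000e-04 -1.520e-02 -9.999e-01] [-0.2965602  -0.33676313  0.008164  ]
```

```bash
python3 -m crank '[{"linear":[0.003,0.02,0.01],"rot":[0,0,0],"hand":0},{"linear":[0,0,0],"rot":[0,0,0],"hand":0}]';python3 -m crank '[{"linear":[0.003,0.02,0.01],"rot":[0,0,0],"hand":0},{"linear":[0,0,0],"rot":[0,0,0],"hand":0}]'; python3 chk.py 10
```

```text
clock: 18.58
tool_pos: [0.5623, -0.1433, 0.0808]
orientation: [-171.0, 89.1, -91.0]
force: [1.1, -2.3, 2.2]
opening: 0.0233
clock: 18.82
tool_pos: [0.5625, -0.142, 0.0814]
orientation: [-171.1, 89.1, -91.1]
force: [0.3, -2.9, 2.2]
opening: 0.0231
handle top [[-0.2013, 0.1016], [-0.1919, 0.1014], [-0.1832, 0.1014], [-0.1741, 0.1012], [-0.1667, 0.1014]] slope 0.00685202850386454
saddle z 0.05795656853415557 seat z 0.08995656853415557 axis rel seat -0.0005407726620376835
[ 0.5625 -0.142   0.0814] [ 1.16 -2.49  1.53] tooldown [-2.000e-04 -1.530e-02 -9.999e-01]
```

```bash
python3 -m crank '[{"linear":[0.002,0.012,0],"rot":[0,0,0],"hand":0},{"linear":[0,0,0],"rot":[0,0,0],"hand":0}]';python3 -m crank '[{"linear":[0.002,0.012,0],"rot":[0,0,0],"hand":0},{"linear":[0,0,0],"rot":[0,0,0],"hand":0}]';
```

```text
clock: 19.18
tool_pos: [0.5626, -0.1413, 0.0813]
orientation: [-171.1, 89.1, -91.0]
force: [1.2, -3.5, 1.2]
opening: 0.0233
clock: 19.42
tool_pos: [0.5627, -0.1407, 0.0814]
orientation: [-171.1, 89.1, -91.1]
force: [1.9, -4.0, 1.9]
opening: 0.0229
```

```bash
python3 -m crank '[{"linear":[0.002,0.01,0],"rot":[0,0,0],"hand":0},{"linear":[0,0,0],"rot":[0,0,0],"hand":0}]';python3 -m crank '[{"linear":[0.002,0.01,0],"rot":[0,0,0],"hand":0},{"linear":[0,0,0],"rot":[0,0,0],"hand":0}]'; python3 - <<'E'
from rig import *
s=snap('top'); save(s,'t11.png',(370,180,500,260),6)
s=snap('side'); save(s,'s11.png',(370,240,530,360),5)
E
```

```text
clock: 19.68
tool_pos: [0.5627, -0.1407, 0.0814]
orientation: [-172.3, 89.1, -92.3]
force: [2.2, -3.3, 1.1]
opening: 0.0232
clock: 19.92
tool_pos: [0.5627, -0.1406, 0.0815]
orientation: [-173.1, 89.0, -93.0]
force: [0.9, -3.3, 1.2]
opening: 0.0232
```

View pics/t11.png

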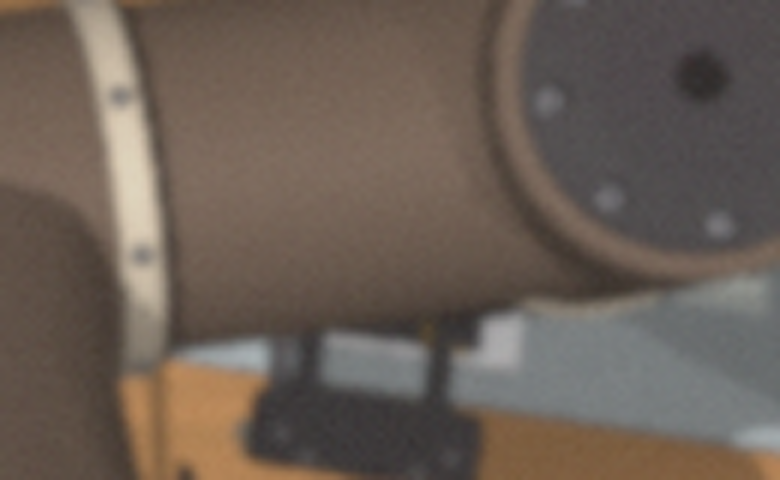

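```bash
python3 -m crank '[{"linear":[0.003,0.02,0],"rot":[0,0,0],"hand":0},{"linear":[0,0,0],"rot":[0,0,0],"hand":0}]'; python3 -c "
from h import *
o=monitor.get_obs();M=R.from_euler('xyz',o['orientation'],degrees=True).as_matrix();print(M[:,0].round(4),o['moment'],o['force'],o['tool_pos'])"
```

```text
clock: 20.27
tool_pos: [0.5627, -0.1405, 0.0816]
orientation: [-174.6, 88.9, -94.5]
force: [1.7, -2.3, 1.1]
opening: 0.0235
[-0.0015 -0.0185 -0.9998] [-1.11563254 -0.58117691 -0.00568804] [ 1.71343121 -2.25387107  1.11716079] [ 0.56272929 -0.14053048  0.08162759]
```

```bash
python3 - <<'E'
from rig import *
s=snap('wrist'); save(s,'w11.png')
p,ok=cloud(s)
uR=np.array([-.179,-.984]); a=(p[...,:2]-np.array([.5624,-.1364]))@uR
for v in range(100,190,3):
    print(v,'c316',a[v,314:319].mean().round(4),np.median(p[v,314:319,2]).round(4),'c250',a[v,255:260].mean().round(4),np.median(p[v,255:260,2]).round(4),'c370',a[v,368:373].mean().round(4),np.median(p[v,368:373,2]).round(4))
m=ok&(p[...,2]>.088)&(a>.02)&(a<.06)
for sgn in (1,-1):
    l=(p[...,:2]-np.array([.5624,-.1364]))@np.array([.984,-.179]); mm=m&(l*sgn>.0125)&(l*sgn<.03)
    if mm.sum(): print('finger',sgn,mm.sum(),np.percentile(a[mm],[1,50,99]),np.median(l[mm]))
E
```

```text
100 c316 0.0922 0.0956 c250 0.0935 0.0172 c370 0.0956 0.0172
103 c316 0.0913 0.0954 c250 0.0939 0.0165 c370 0.0942 0.0162
106 c316 0.0903 0.0951 c250 0.0925 0.0165 c370 0.0928 0.0166
109 c316 0.0894 0.0951 c250 0.091 0.0161 c370 0.0913 0.0169
112 c316 0.0884 0.0951 c250 0.0895 0.0163 c370 0.0898 0.0164
115 c316 0.0874 0.0952 c250 0.0881 0.0174 c370 0.0884 0.0163
118 c316 0.0864 0.0948 c250 0.0866 0.0168 c370 0.0869 0.017
121 c316 0.0855 0.0954 c250 0.0853 0.0566 c370 0.0855 0.0571
124 c316 0.0846 0.0948 c250 0.0841 0.058 c370 0.0847 0.0575
127 c316 0.0836 0.0955 c250 0.0828 0.0581 c370 0.0831 0.0581
130 c316 0.0826 0.0951 c250 0.0816 0.0585 c370 0.0819 0.0588
133 c316 0.0816 0.0948 c250 0.0804 0.0574 c370 0.0807 0.0587
136 c316 0.0807 0.0954 c250 0.0792 0.0582 c370 0.0794 0.0589
139 c316 0.0797 0.0956 c250 0.0779 0.058 c370 0.0782 0.0586
142 c316 0.0787 0.0954 c250 0.0767 0.0584 c370 0.077 0.0579
145 c316 0.0777 0.0946 c250 0.0755 0.0584 c370 0.0757 0.0584
148 c316 0.0767 0.0955 c250 0.0742 0.0588 c370 0.0745 0.0585
151 c316 0.0757 0.0954 c250 0.073 0.0585 c370 0.0732 0.0578
154 c316
[... 163 characters left out ...]
94 0.0581
163 c316 0.0723 0.1021 c250 0.0679 0.0583 c370 0.0681 0.0575
166 c316 0.0714 0.1021 c250 0.0666 0.0586 c370 0.0669 0.0583
169 c316 0.0704 0.1023 c250 0.0653 0.0584 c370 0.0655 0.0574
172 c316 0.0694 0.1026 c250 0.064 0.0584 c370 0.0643 0.0576
175 c316 0.0685 0.1025 c250 0.0627 0.0585 c370 0.0631 0.0583
178 c316 0.0675 0.1021 c250 0.0614 0.0579 c370 0.0617 0.0584
181 c316 0.0665 0.1024 c250 0.0602 0.0586 c370 0.0605 0.0584
184 c316 0.0654 0.1019 c250 0.0589 0.0587 c370 0.0591 0.0578
187 c316 0.0644 0.102 c250 0.0575 0.0583 c370 0.0578 0.0579
finger 1 15483 [0.02428098 0.03425609 0.05212978] 0.020724296845649654
finger -1 15600 [0.02554065 0.0344218  0.05197852] -0.020653227102848594
```

View pics/w11.png

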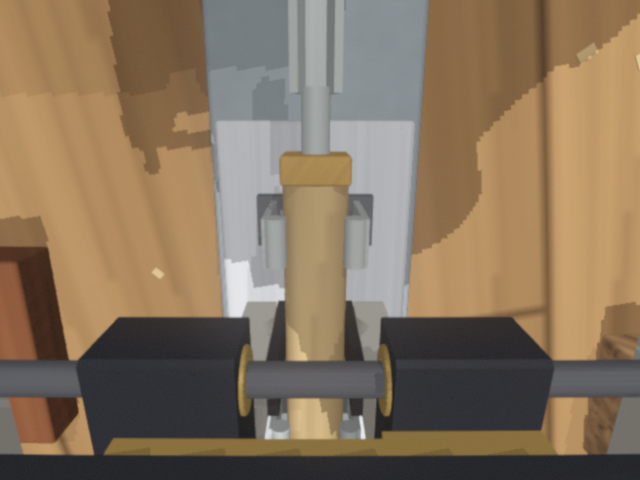

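View pics/s11.png

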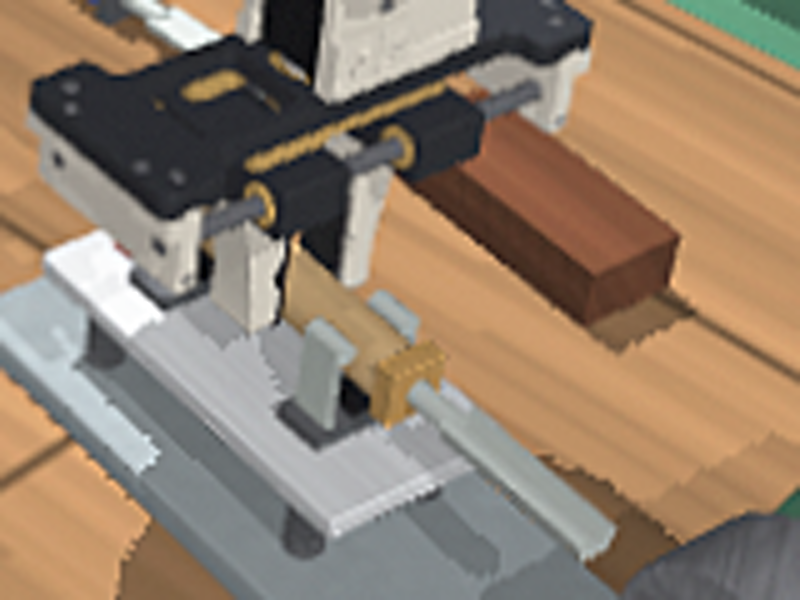

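The collar front is at 74.5 mm along the rig (75 mm when home), the saddle's edge at 85.5 mm (86 mm nominal), and the hand no longer advances. So the butt is on the stop. I give one slightly firmer push to confirm.

```bash
python3 -m crank '[{"linear":[0.005,0.03,0],"rot":[0,0,0],"hand":0},{"linear":[0.005,0.03,0],"rot":[0,0,0],"hand":0}]'; python3 -c "
from h import *
o=monitor.get_obs();M=R.from_euler('xyz',o['orientation'],degrees=True).as_matrix();print(M[:,0].round(4),o['moment'],o['force'],o['tool_pos'])"
```

```text
clock: 20.58
tool_pos: [0.5627, -0.14, 0.082]
orientation: [-178.2, 88.7, -98.1]
force: [1.4, -16.5, 0.1]
opening: 0.023
[-0.0032 -0.0226 -0.9997] [-6.10584936 -0.66191191 -0.06024359] [  1.39451308 -16.4634119    0.09197446] [ 0.56272522 -0.1400442   0.08201114]
```

Firm contact: 16.5 N in total, including about 3 N of drag, under the limit. Now I relax, open and lift.

```bash
python3 -m crank '[{"linear":[0,0,0],"rot":[0,0,0],"hand":0},{"linear":[0,0,0],"rot":[0,0,0],"hand":0.7},{"linear":[0,0,0],"rot":[0,0,0],"hand":0.7},{"linear":[0,0,0],"rot":[0,0,0],"hand":0.7},{"linear":[0,0,0],"rot":[0,0,0],"hand":0.7},{"linear":[0,0,0],"rot":[0,0,0],"hand":0.7},{"linear":[0,0,0],"rot":[0,0,0],"hand":0.7}]'; python3 chk.py 12
```

```text
clock: 21.45
tool_pos: [0.5611, -0.1385, 0.0808]
orientation: [173.2, 88.8, -106.8]
force: [-0.1, -0.1, 0.2]
opening: 0.0611
handle top [[-0.1979, 0.1028], [-0.1887, 0.1029], [-0.1801, 0.1028], [-0.1712, 0.1029], [-0.1638, 0.103]] slope -0.006355437375734865
saddle z 0.059572634948135195 seat z 0.0915726349481352 axis rel seat -0.000714942619674766
[ 0.5611 -0.1385  0.0807] [0.12 0.93 0.23] tooldown [-0.0063 -0.0207 -0.9998]
```

View pics/w12.png

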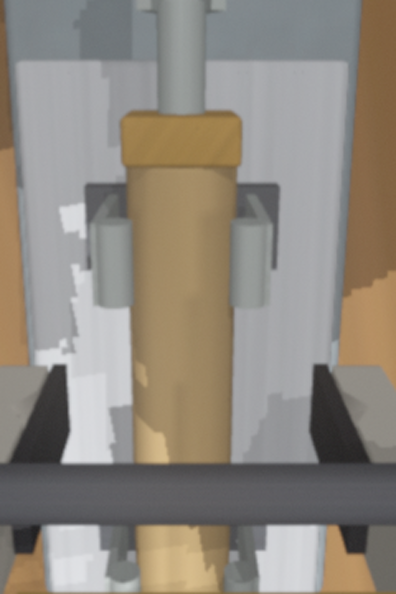

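```bash
python3 -m crank '[{"linear":[0,0,0.3],"rot":[0,0,0],"hand":0.7},{"linear":[0,0,0.6],"rot":[0,0,0],"hand":0.7},{"linear":[0,0,0.8],"rot":[0,0,0],"hand":0.7},{"linear":[0,0.5,0.8],"rot":[0.2,0,0],"hand":0.7},{"linear":[0,1,0.5],"rot":[0,0,0],"hand":0.7},{"linear":[0,1,0],"rot":[0,0,0],"hand":0.7},{"linear":[0,1,0],"rot":[0,0,0],"hand":0.7},{"linear":[0,0,0],"rot":[0,0,0],"hand":0.7}]'; python3 - <<'E'
from rig import *
s=snap('wrist');save(s,'w13.png')
s=snap('top');save(s,'t13.png')
s=snap('side');save(s,'s13.png',(355,230,575,395),3.5)
E
```

```text
clock: 22.55
tool_pos: [0.5591, 0.0727, 0.2649]
orientation: [102.0, 89.7, -178.2]
force: [-0.6, -1.8, -0.4]
opening: 0.0612
```

View pics/w13.png

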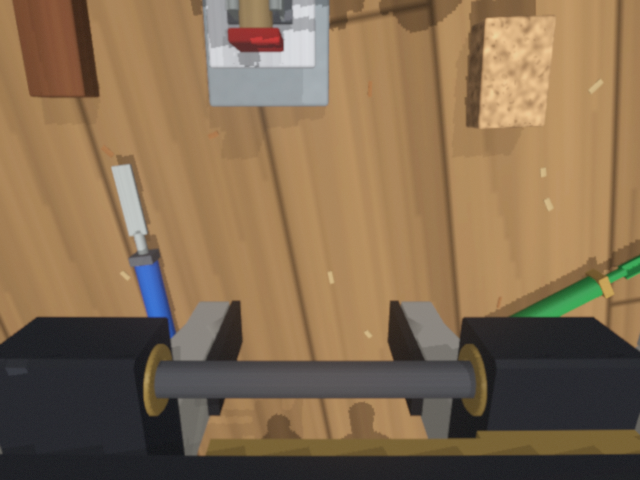

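View pics/t13.png

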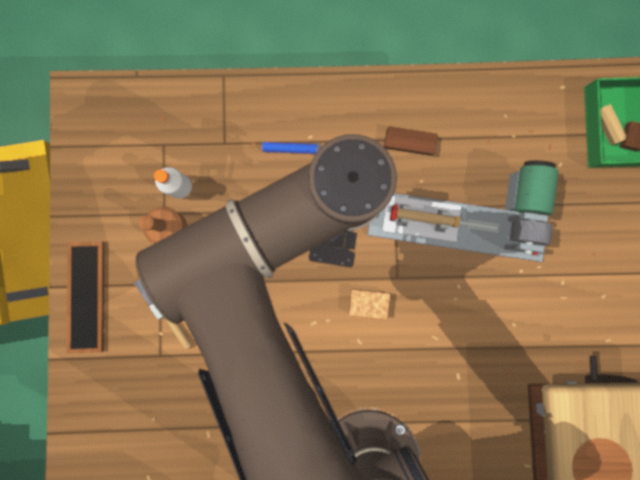

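View pics/s13.png

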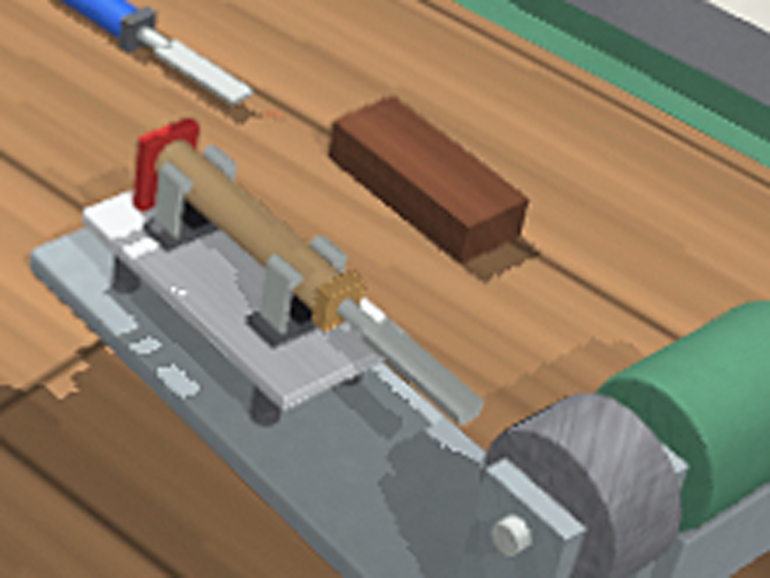

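The side view shows the gouge in both clips, butt at the red stop (crop 165,150), blade towards the drum. One closer wrist look at the butt gap, since only 2 mm is allowed.

```bash
python3 -m crank '[{"linear":[0,-0.8,0],"rot":[0,0,0],"hand":0.7},{"linear":[0,-0.9,0],"rot":[0,0,0],"hand":0.7},{"linear":[0,0,0],"rot":[0,0,0],"hand":0.7},{"linear":[0,0,0],"rot":[0,0,0],"hand":0.7}]'; python3 - <<'E'
from rig import *
s=snap('wrist');save(s,'w14.png',(180,0,360,260),2.3)
p,ok=cloud(s)
im=s['image'].astype(int)
C=lambda x:(x[...,:2]-np.array([.5624,-.1364]))
a=C(p)@np.array([-.179,-.984]); l=C(p)@np.array([.984,-.179])
m=ok&(abs(l)<.006)&(p[...,2]>.09)&(a<.1)&(a>-.09)&(p[...,2]<.115)
for lo in np.arange(-.078,-.056,.001):
    k=m&(a>=lo)&(a<lo+.001); print(round(lo,3),k.sum(),p[k][:,2].mean().round(4) if k.any() else '',im[k].mean(0).round() if k.any() else '')
E
```

```text
clock: 23.2
tool_pos: [0.5579, -0.0407, 0.2639]
orientation: [112.1, 89.5, -168.6]
force: [-0.0, 0.4, -0.2]
opening: 0.0615
-0.078 0  
-0.077 0  
-0.076 7 0.1053 [176. 117. 118.]
-0.075 8 0.1064 [182. 101.  99.]
-0.074 27 0.1075 [191.  76.  72.]
-0.073 16 0.1076 [196.  72.  66.]
-0.072 17 0.1076 [196.  71.  67.]
-0.071 24 0.1077 [195.  72.  67.]
-0.07 23 0.1077 [194.  72.  67.]
-0.069 16 0.1078 [193.  72.  67.]
-0.068 19 0.1074 [189.  71.  66.]
-0.067 28 0.1074 [174.  68.  64.]
-0.066 25 0.106 [143.  76.  66.]
-0.065 30 0.1034 [154. 121.  93.]
-0.064 24 0.1032 [180. 155. 116.]
-0.063 17 0.1029 [190. 165. 123.]
-0.062 25 0.1022 [199. 173. 130.]
-0.061 20 0.1027 [201. 175. 132.]
-0.06 19 0.103 [201. 175. 132.]
-0.059 20 0.1027 [200. 174. 131.]
-0.058 24 0.1026 [201. 175. 132.]
-0.057 20 0.103 [201. 175. 132.]
```

View pics/w14.png

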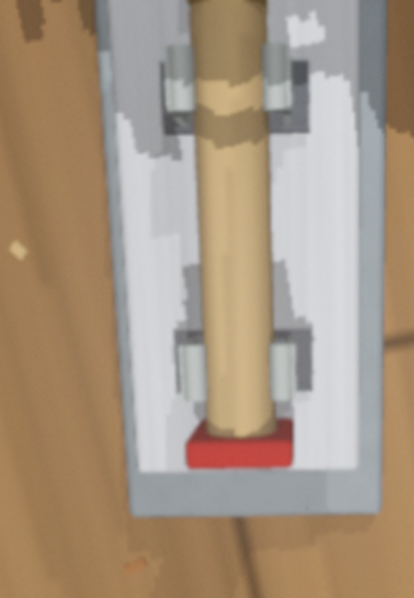

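The crop shows the butt flush against the red stop at (240,432) with no gap. The handle sits inside both pairs of fingers, at rows 80 and 365. I hand in.

```bash
python3 -c "
from plant import ticket; print(ticket.close_job())"
```

```text
the job is handed in; nothing more can be done
None
```

The gouge is snapped into both clips of the honing rig, blade towards the drum and butt against the red end stop. I let go, moved the arm clear and handed the job in at about 23 s of the 69 s allowed; no verdict is reported.

- **Pick-up:** The first lift came too early, while the fingers were still closing, so the gouge stayed on the bench. I went back and gripped it properly the second time.
- **Snapping in:** I pressed in small steps. The measured push reached about 11 N, and by wrist depth the saddle sank roughly 11–13 mm, against the 24 mm limit. The force then dropped sharply.
- **Seating on the stop:** I slid the gouge about 5 mm. The last push was firmer than I meant: it read 16.5 N including about 3 N of drag, still under the 20 N limit.
- **Height and tilt:** After release, the handle axis was 0.7 mm below the seat height, within 3 mm. Its tilt was about 0.006 rad, within 0.05.
- **Stop:** The depth scan and the close crop show no gap between butt and stop, within 2 mm.
- **Other things on the bench:** In the final top view, those in sight look where they were; I did not measure them. The arm hid part of the brush and of the chisel's blade in that view.

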